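# Hang the rinsed baskets nested on the drying hook

## Task

Hang the three rinsing baskets by their eyes on the drying hook, one inside the other: the large one first, then the medium, then the small one, open sides facing out towards the hook's tip. Slide each fully back along the bar until it meets the rubber buffer (or the eye block of the basket before), press it home there for about half a second with a steady push of about 10 N, never over 25 N. Leave the bottle, the bowl and the tray with its coil alone.

Things in the scene. Friction and masses are not known exactly. Their poses are not given: they have to be found in the camera images.
- stand: fixed steel drying hook. Origin: on the table under the post's front face. Foot 150 x 200 x 12 mm; post 228 mm high. A level polished bar, 10 mm diameter, axis at z = 210 mm, runs from the post along the stand's -x to x = -157 mm, then its tip rises at 45 degrees to x = -167, z = 220 (axis). A hung basket's slot end lies on the bar at z = 215 mm, its axes as the stand's
- buffer_mount: steel collar, 28 x 12 mm, on the post; origin on the bar axis at stand x = 0, z = 210 mm. It carries a black rubber buffer (40 mm disc, 10 mm wide upright to z = 260) around the bar on a screwed sleeve: its flat front stands 28 to 54 mm in front of this origin (stand x = -28 to -54). Where exactly is NOT measured: find it by feel. It holds firm to 40 N
- large: largest of three aluminium rinsing baskets, about 360 g, upright on the table. Origin: at the underside, under the middle of its eye block. Box 170 mm wide (y), z 0 to 110 mm, x -15 to +29 mm, walls 4 mm; open side to -x, slatted bottom at +x. Steel eye block on top, 38 mm wide (y), x -9 to +9, up to z 162; on it a finger tab 24 mm wide (y), 12 mm thick (x), z 162 to 196: with a 10 mm wide rib, x -9 to +9. Grip across the 24 mm
- medium: middle-sized of three aluminium rinsing baskets, about 290 g, upright on the table. Origin: at the underside, under the middle of its eye block. Box 150 mm wide (y), z 0 to 90 mm, x -15 to +29 mm, walls 4 mm; open side to -x, slatted bottom at +x. Steel eye block on top, 38 mm wide (y), x -9 to +9, up to z 152; on it a finger tab 24 mm wide (y), 12 mm thick (x), z 152 to 186: with a 10 mm wide rib, x -9 to +9. Grip across the 24 mm
- small: smallest of three aluminium rinsing baskets, about 230 g, upright on the table. Origin: at the underside, under the middle of its eye block. Box 130 mm wide (y), z 0 to 70 mm, x -15 to +29 mm, walls 4 mm; open side to -x, slatted bottom at +x. Steel eye block on top, 38 mm wide (y), x -9 to +9, up to z 142; on it a finger tab 24 mm wide (y), 12 mm thick (x), z 142 to 176: with a 10 mm wide rib, x -9 to +9. Grip across the 24 mm
- large_eye (a point): middle of the upper end of that basket's slot (basket x 0, y 0, z 148 mm), the point that rests on the bar. The slot goes through the eye block along x, 14 mm wide, z 116 to 148 mm. Home: eye block's back face against the buffer
- medium_eye (a point): middle of the upper end of that basket's slot (basket x 0, y 0, z 138 mm), the point that rests on the bar. The slot goes through the eye block along x, 14 mm wide, z 106 to 138 mm. Home: 18 mm in front of the large one's eye. It must be at bar height before its box enters the large one (6 mm to spare all round); it is clear in front when over 44 mm before it
- small_eye (a point): middle of the upper end of that basket's slot (basket x 0, y 0, z 128 mm), the point that rests on the bar. The slot goes through the eye block along x, 14 mm wide, z 96 to 128 mm. Home: 18 mm in front of the medium one's eye; it enters the medium just as that enters the large
- tray: bystander: white plastic tray 110 x 150 mm, 22 mm high, origin under its middle
- coil: bystander: brown ring-shaped coil, 76 mm across, 18 mm high, lying in the tray
- bottle: bystander: clear bottle, 64 mm diameter, 150 mm high, origin under its middle
- bowl: bystander: white bowl, 110 mm across, 45 mm high, origin under its middle
Not all that is in view belongs to the job. Leave any orange or purple look-alike of the small alone.

How it is judged:
By the outcome, as a careful person would: the job done as asked, in the order asked, and still so for the second after the job is handed in, with the robot touching nothing.
It also fails if it takes over 72 s, if anything falls off the work surface, if the arm or the gripper's body presses on something with over 40 N, if the wrist force passes 120 N, or if a joint passes its speed limit or range.

## Robot

A 6-joint arm with a two-finger parallel gripper is mounted at the origin on the work surface. World frame = base frame: x ahead of the robot, y to its left, z up, the work surface at z = 0. Lengths are in m, angles in rad, forces in N, time in s.
With the tool pointing down it reaches from about 0.35 to 0.975 m from the base axis. Payload 4.9 kg.
Tool frame: the origin (TCP) lies midway between the tips of the shut fingers; the grasp point (between the pads) lies manip.grip_depth behind it (manip.grip_depth is the distance from the TCP to the grasp point, in m); z points along the fingers, x is the direction in which the jaws open and shut, and the axes are right-handed (so a half turn about z gives the same grasp; the last joint's range is limited). The gripper opens to 85 mm and grips with 20 to 120 N. Pads are 22 mm wide; open, the fingers measure 114 mm over their backs; the gripper's body (76 mm by 85 mm) begins 54 mm behind the grasp point. The pads swing forward as they close: fully open they stand 13 mm farther back than shut.
Start: joints at [-1.441, 0.053, 1.613, -0, 1.476, -0.119], TCP at [0.154, -0.606, 0.231] pointing down, gripper open.
Joint ranges: [-3.01, 3.01], [-1.01, 2.22], [0.06, 2.58], [-1.02, 4.17], [0.09, 2.62], [-3.14, 3.14]. Speed limits (rad/s): [2.57, 2.57, 3.14, 3.14, 3.14, 3.14].

## Interface

Orientations are given as a unit quaternion [w, x, y, z].
In Python, from plant import state, grab_frame, ticket, manip gives the robot as it stands.
- The arm moves only by the tool carry_out, never from a script. Its argument "moves" is a list that holds one entry, the list of rows, each a list of 7 numbers: the turn, a rotation vector about the tool's x, y, z each as a share of 5 degrees, from -1 to 1, then the shift along the tool's x, y, z each as a share of 0.04 m, from -1 to 1, then the gripper command: -1 is shut, 1 is fully open, values between are in proportion. A call has 1 to 8 rows; each row shifts and turns the commanded pose from where the row before left it, along the tool's axes as they then stand; what a row does not reach is not made up. A row lasts 1/12 s, in which the tool goes at most 41.7 mm and 7.16 degrees, less where a joint would pass 70% of its speed; a pose out of reach is approached as far as the arm can. A call with a number of a shift or a turn outside -1 to 1 is refused whole. A call with a gripper value outside its range is refused whole. The fingers move at their own pace and stop on an object; the grip force is fixed at half the most. Time passes only in rows, so rows that do not move let the fingers close. It gives the time, the measured TCP pose, the force and the opening at its end, in the units of the state.
- state(): the state, without advancing time (a new reading comes with each control period).
- grab_frame(name): name is "scene" or "side" or "wrist"; returns a dict with "frame" (400x640x3 uint8, red, green, blue), "z_map" (400x640 float32, m along the optical axis (not along the pixel's ray), 0 where there is no reading), "K" (3x3 intrinsics, pixels), "world_from_camera" (4x4, takes a point from camera to world coordinates); the wrist camera has in their place "hand_eye" (4x4, takes a point from camera to tool coordinates, whose origin is the TCP and whose axes are the tool frame's). Camera axes: x right, y down, z forward; pixel columns grow to the right and rows downward; lengths in m; the calibration is good to about 2 mm. A picture is of the moment at which its call begins: read the wrist's pose just before it.
- ticket.job_done(): hands the job in, once; it reports no verdict.
The state is a dict: "time": time; "joint_pos": joint angles; "joint_vel": joint speeds; "joint_efforts": joint torques, N m; "tool_pos": TCP position; "tool_rot": TCP orientation; "contact_force": force on the tool from outside, world axes, zero at the start; "ft_torque": the same for the moment, N m; "gripper_width": opening from 0.0 (shut) to 1.0 (fully open).
Only numpy, scipy, OpenCV 4.12 (cv2) and the standard library are available. Lean on these libraries where they do the work, as an engineer would, in place of code of your own. Each camera call takes 0.05 s, during which the arm holds its last target.

## Working session

There is one attempt and no reset: what is moved stays moved. The work goes in short steps, Python scripts to look and compute and a tool call to move; the robot and the scene stay as the last step left them, time stands still between calls to the robot, and variables do not carry over. Pictures are saved under pics/ and viewed, and the job is handed in when it is done.

Besides the shell and the picture viewer there is one more tool, called after "Call:" as name(argument=value, ...), one argument or row to a line, values as JSON. carry_out: Moves the arm, as the interface text tells. Shift numbers are shares of 0.04 m and turn numbers shares of 5 degrees, none past 1 either way. Its arguments: {"type":"object","properties":{"moves":{"type":"array"}},"required":["moves"]}

```bash
ls; mkdir -p pics; cat > h.py <<'E'
import numpy as np, cv2
from plant import state, grab_frame, ticket, manip
from scipy.spatial.transform import Rotation as R
def rot(q): return R.from_quat([q[1],q[2],q[3],q[0]])
def save(f,n): cv2.imwrite('pics/'+n+'.png',cv2.cvtColor(f,cv2.COLOR_RGB2BGR))
def pts(d,wfc):
    z=d['z_map'];K=d['K'];v,u=np.mgrid[0:z.shape[0],0:z.shape[1]]
    P=np.stack([(u-K[0,2])/K[0,0]*z,(v-K[1,2])/K[1,1]*z,z,np.ones_like(z)],-1)
    W=P@np.asarray(wfc).T
    W[z==0]=np.nan
    return W[...,:3]
def tw():
    s=state();T=np.eye(4);T[:3,:3]=rot(s['tool_rot']).as_matrix();T[:3,3]=s['tool_pos'];return T
E
python3 - <<'E'
from h import *
s=state();print(s, manip.grip_depth)
for n in ['scene','side','wrist']:
    T=tw();d=grab_frame(n);save(d['frame'],n+'0');w=d.get('world_from_camera');
    if w is None:w=T@d['hand_eye']
    np.savez('%s0.npz'%n,frame=d['frame'],P=pts(d,w),K=d['K'],w=w)
    print(n,d['K'],np.round(w,3))
E
```

```text
pics
{'time': 0.0, 'joint_pos': array([-1.44098214e+00,  5.33325421e-02,  1.61426467e+00, -3.67660431e-05,
        1.47606064e+00, -1.19004867e-01]), 'joint_vel': array([ 1.95331146e-03, -6.85465320e-05,  1.71697506e-03, -3.54600780e-04,
        1.69569037e-03, -9.53971172e-04]), 'joint_efforts': array([-1.21368130e-04, -3.93683910e+01, -3.70174026e+01, -1.11129787e-04,
        7.02518126e-03, -1.86156456e-05]), 'tool_pos': array([ 0.15381778, -0.60512821,  0.23009564]), 'tool_rot': array([-7.13192537e-04,  7.89386353e-01, -6.13895854e-01, -7.46963025e-04]), 'contact_force': array([ 0.34550942, -0.42033195,  0.74423788]), 'ft_torque': array([-0.01927771, -0.03551406,  0.00349609]), 'gripper_width': 1.0001228238915847} 0.0187
scene [[509.41781977   0.         320.91521489]
 [  0.         509.41781977 192.94965091]
 [  0.           0.           1.        ]] [[ 0.307  0.809 -0.5    1.364]
 [ 0.952 -0.256  0.17  -0.209]
 [ 0.009 -0.528 -0.849  1.588]
 [ 0.     0.     0.     1.   ]]
side [[519.88302588   0.         317.64568426]
 [  0.         519.88302588 204.78694232]
 [  0.           0.           1.        ]] [[-0.739 -0.336  0.584 -0.463]
 [-0.674  0.352 -0.65   1.131]
 [ 0.013 -0.874 -0.486  0.954]
 [ 0.     0.     0.     1.   ]]
wrist [[294.58963611   0.         319.35282035]
 [  0.         294.58963611 194.50425659]
 [  0.           0.           1.        ]] [[ 0.246 -0.928 -0.281  0.226]
 [-0.969 -0.236 -0.069 -0.587]
 [-0.002  0.29  -0.957  0.372]
 [ 0.     0.     0.     1.   ]]
```

View pics/scene0.png

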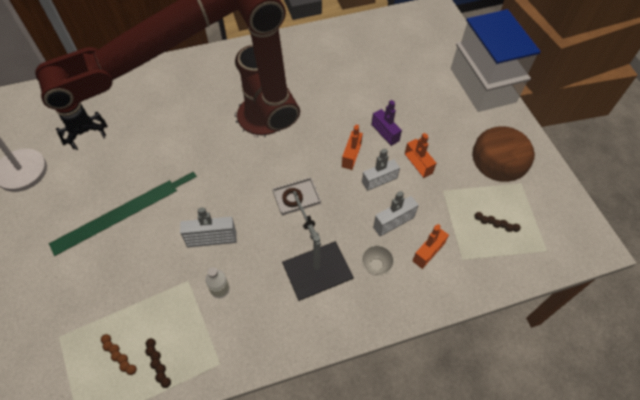

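View pics/side0.png

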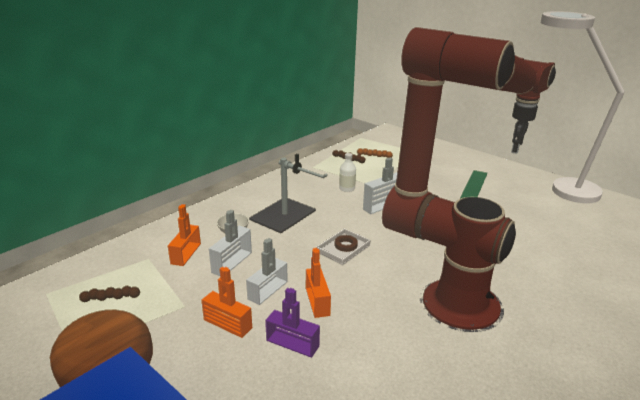

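View pics/wrist0.png

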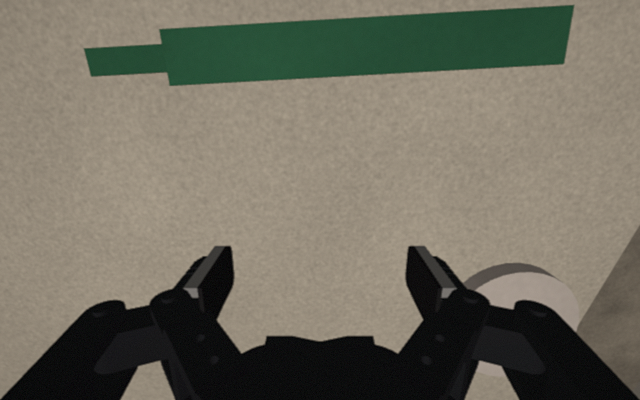

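The scene shows three grey baskets at (208,230), (396,213) and (381,172). The look-alikes are orange at (352,147), (421,157) and (431,246), and purple at (387,122). The stand's bar runs from about (312,230) to a tip near (292,195), and the tray lies below the tip. I'll measure next.

```bash
python3 - <<'E'
from h import *
for n,boxes in [('scene',{'A':(175,200,245,252),'B':(370,188,420,238),'C':(358,145,403,192),'stand':(278,185,356,300),'tray':(270,175,322,215)}),
  ('side',{'A':(362,150,398,215),'B':(208,205,254,276),'C':(245,235,290,304),'stand':(245,145,330,232),'tray':(315,228,375,265)})]:
    d=np.load(n+'0.npz');P=d['P'];f=d['frame']
    big=[]
    for k,(a,b,c,e) in boxes.items():
        q=P[b:e,a:c].reshape(-1,3);m=np.isfinite(q[:,0])&(q[:,2]>0.02);q=q[m]
        print(n,k,len(q),'zmax',np.round(np.percentile(q[:,2],[90,99,100]),3),'mean',np.round(q.mean(0),3))
        for lo,hi in [(0.02,0.06),(0.06,.115),(0.12,0.15),(.155,.2),(.2,.24)]:
            s=q[(q[:,2]>lo)&(q[:,2]<hi)]
            if len(s)>4:print('  ',lo,hi,len(s),np.round(s.min(0),3),np.round(s.max(0),3),np.round(np.median(s,0),3))
        im=cv2.resize(f[b:e,a:c],(300,300*(e-b)//(c-a)),interpolation=cv2.INTER_CUBIC)
        im=cv2.resize(im,(260,290)) ;big.append(im)
    save(np.hstack(big[:3]),n+'crops'); 
    save(cv2.resize(big[3],(520,580)),n+'stand')
E
```

```text
scene A 1417 zmax [0.14  0.197 0.203] mean [ 0.502 -0.311  0.096]
   0.02 0.06 282 [ 0.491 -0.398  0.02 ] [ 0.534 -0.225  0.06 ] [ 0.512 -0.313  0.04 ]
   0.06 0.115 882 [ 0.452 -0.399  0.06 ] [ 0.534 -0.224  0.115] [ 0.503 -0.31   0.106]
   0.12 0.15 46 [ 0.48 -0.33  0.12] [ 0.505 -0.29   0.15 ] [ 0.492 -0.305  0.134]
   0.155 0.2 108 [ 0.475 -0.329  0.155] [ 0.5   -0.292  0.2  ] [ 0.491 -0.309  0.179]
scene B 982 zmax [0.147 0.188 0.194] mean [0.629 0.308 0.088]
   0.02 0.06 206 [0.616 0.238 0.02 ] [0.662 0.395 0.059] [0.64  0.294 0.041]
   0.06 0.115 624 [0.582 0.237 0.06 ] [0.659 0.393 0.114] [0.627 0.306 0.089]
   0.12 0.15 51 [0.608 0.293 0.12 ] [0.629 0.334 0.15 ] [0.62  0.305 0.136]
   0.155 0.2 74 [0.604 0.292 0.156] [0.627 0.329 0.194] [0.617 0.311 0.18 ]
scene C 781 zmax [0.144 0.183 0.19 ] mean [0.445 0.328 0.079]
   0.02 0.06 214 [0.426 0.264 0.02 ] [0.47  0.402 0.06 ] [0.456 0.323 0.041]
   0.06 0.115 430 [0.407 0.264 0.06 ] [0.468 0.399 0.114] [0.44  0.326 0.071]
   0.12 0.15 60 [0.421 0.311 0.121] [0.444 0.351 0.15 ] [0.437 0.324 0.138]
   0.155 0.2 64 [0.418 0.309 0.
[... 1961 characters left out ...]
23 0.157]
   0.02 0.06 109 [ 0.684 -0.079  0.02 ] [0.762 0.19  0.06 ] [0.71  0.014 0.039]
   0.06 0.115 107 [ 0.618 -0.004  0.061] [0.72  0.264 0.113] [0.703 0.013 0.089]
   0.12 0.15 44 [0.696 0.001 0.121] [0.717 0.021 0.149] [0.706 0.011 0.135]
   0.155 0.2 79 [ 0.646 -0.013  0.155] [0.717 0.021 0.2  ] [0.703 0.01  0.181]
   0.2 0.24 282 [ 0.529 -0.022  0.201] [0.726 0.021 0.24 ] [0.65  0.003 0.217]
side tray 433 zmax [0.159 0.179 0.18 ] mean [0.401 0.059 0.047]
   0.02 0.06 360 [ 0.362 -0.06   0.02 ] [0.48  0.1   0.031] [0.422 0.008 0.023]
   0.12 0.15 17 [0.29  0.278 0.138] [0.302 0.294 0.149] [0.297 0.285 0.145]
   0.155 0.2 49 [0.293 0.269 0.155] [0.316 0.294 0.18 ] [0.299 0.284 0.175]
```

View pics/scenecrops.png

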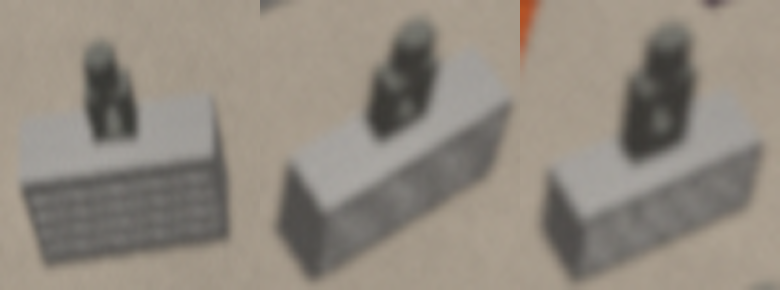

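View pics/sidecrops.png

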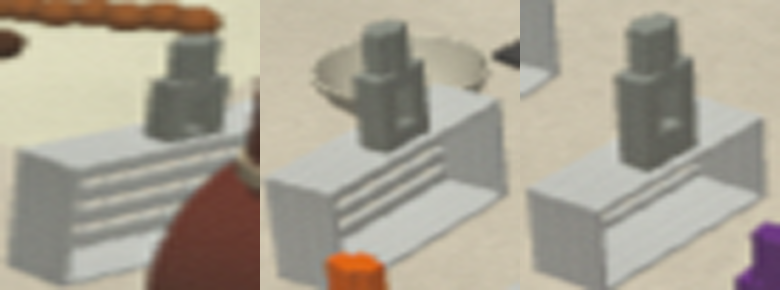

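View pics/sidestand.png

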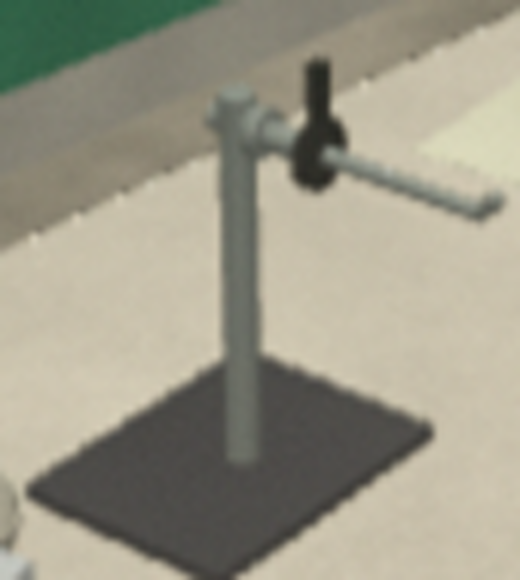

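View pics/scenestand.png

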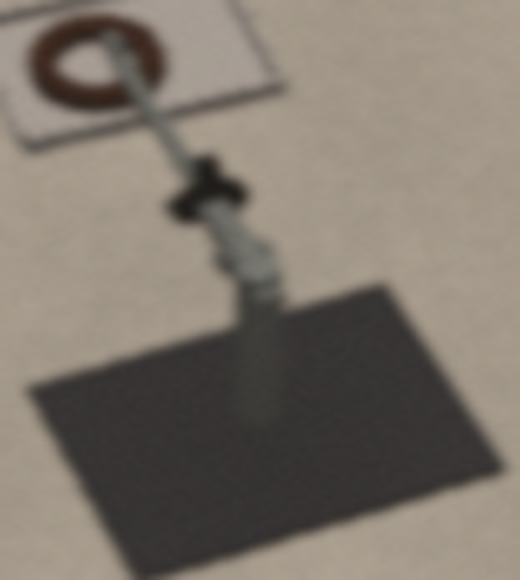

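The crops confirm A (208,230) as large, B (396,213) as medium and C (381,172) as small. All three are grey with their open sides towards the robot. I'll fit the poses from the top plates and the bar axis.

```bash
python3 - <<'E'
from h import *
S=np.load('scene0.npz')['P'];D=np.load('side0.npz')['P']
def inr(P,x,y,z):
    q=P.reshape(-1,3);m=np.isfinite(q[:,0]);q=q[m]
    return q[(q[:,0]>x[0])&(q[:,0]<x[1])&(q[:,1]>y[0])&(q[:,1]<y[1])&(q[:,2]>z[0])&(q[:,2]<z[1])]
for nm,c,h,w,tt in [('large',(.50,-.31),.110,.17,.196),('medium',(.625,.31),.09,.15,.186),('small',(.44,.327),.07,.13,.176)]:
  for vn,P in [('scene',S),('side',D)]:
    q=inr(P,(c[0]-.07,c[0]+.07),(c[1]-.11,c[1]+.11),(h-.006,h+.006))
    r=cv2.minAreaRect((q[:,:2]*1000).astype(np.float32))
    box=cv2.boxPoints(r)
    e=[box[1]-box[0],box[2]-box[1]];L=max(e,key=np.linalg.norm);L=L if L[1]>0 else -L
    yaw=np.arctan2(-L[0],L[1]); ux=np.array([np.cos(yaw),np.sin(yaw)])
    ctr=np.array(r[0])-7*ux
    t=inr(P,(c[0]-.05,c[0]+.05),(c[1]-.05,c[1]+.05),(tt-.006,tt+.008))
    b=inr(P,(c[0]-.05,c[0]+.05),(c[1]-.05,c[1]+.05),(tt-.028,tt-.006))
    print(nm,vn,len(q),np.round(np.median(q[:,2]),4),'size',np.round(sorted(r[1]),1),'origin',np.round(ctr,1),'yaw',round(np.degrees(yaw),2),'tabtop',len(t),np.round(t.mean(0)*1000,1) if len(t) else '', )
for vn,P in [('scene',S),('side',D)]:
    q=inr(P,(.52,.64),(-.04,.03),(.205,.23)); 
    A=np.polyfit(q[:,0],q[:,1],1);print(vn,'bar yaw',np.degrees(np.arctan(A[0])),'y at .55,.70',np.polyval(A,[.55,.70]), 'xmin',q[:,0].min(),'zmed',np.median(q[:,2]),len(q))
    o=inr(P,(.5,.75),(-.05,.05),(.24,.27));print('buf top',len(o),o.min(0),o.max(0),o.mean(0))
    p=inr(P,(.69,.74),(-.03,.03),(.05,.19));print('post',p.min(0),p.max(0),np.median(p,0))
    fo=inr(P,(.6,.85),(-.13,.13),(.008,.017));r=cv2.minAreaRect((fo[:,:2]*1000).astype(np.float32));print('foot',len(fo),r)
    for nn,x,y in [('bottle',(.6,.75),(-.35,-.15)),('bowl',(.7,.85),(.1,.3))]:
        o=inr(P,x,y,(.03,.2));print(nn,o.min(0),o.max(0))
E
```

```text
large scene 550 0.1101 size [ 51.9 169. ] origin [ 485.7 -309.2] yaw -11.17 tabtop 43 [ 487.1 -310.   195.8]
large side 184 0.1122 size [ 53.4 162.1] origin [ 495.1 -299. ] yaw -10.32 tabtop 28 [ 491.  -305.3  196. ]
medium scene 427 0.0899 size [ 47.8 153.4] origin [614.3 313.7] yaw 12.63 tabtop 35 [614.2 313.1 186.3]
medium side 335 0.0921 size [ 50.4 157.9] origin [619.3 318.7] yaw 12.66 tabtop 41 [616.7 318.8 186.3]
small scene 297 0.0702 size [ 49.3 135.1] origin [431.5 331.6] yaw 7.71 tabtop 32 [431.7 331.4 175.6]
small side 350 0.0715 size [ 48.8 135.6] origin [435.3 334.5] yaw 6.44 tabtop 51 [433.5 337.6 176.2]
scene bar yaw 4.991036895535989 y at .55,.70 [-0.01415461 -0.00105495] xmin 0.5272379602341439 zmed 0.2149046308259115 99
buf top 23 [ 0.64088979 -0.00894197  0.24150156] [0.65344596 0.00128786 0.26454096] [ 0.64877997 -0.00422061  0.25390139]
post [ 0.70467187 -0.01025504  0.05181683] [0.71700584 0.01129969 0.18973901] [ 0.71273952 -0.00134722  0.12087997]
foot 1862 ((724.340087890625, 0.1081085205078125), (248.58876037597656, 259.065673828125), 0.3298047184944153)
bottle [ 0.65434186 -0.34956183  0.0307341 ] [ 0.71376111 -0.29026538  0.15862489]
bowl [0.70029876 0.14436864 0.03007258] [0.80904445 0.25245104 0.05747431]
side bar yaw 5.154948545585941 y at .55,.70 [-0.00821101  0.00532114] xmin 0.5287393351615841 zmed 0.21517292412744177 92
buf top 27 [ 0.64584151 -0.00582139  0.24164632] [0.65922267 0.00653936 0.26413742] [6.51423738e-01 5.45930364e-05 2.52864018e-01]
post [ 0.69470766 -0.00357061  0.05232904] [0.71977844 0.02092523 0.18854638] [0.70477057 0.0107231  0.11986802]
foot 976 ((723.5833129882812, 0.8236541748046875), (247.20068359375, 247.54959106445312), 5.852843761444092)
bottle [ 0.64955893 -0.34351632  0.0301886 ] [ 0.71694121 -0.27488234  0.15741025]
bowl [0.70655113 0.14352935 0.03015101] [0.81642872 0.25499103 0.05265869]
```

```bash
cat >> h.py <<'E'
def plan(x,y,z,yaw=None,n=8):
    """rows needed: yaw = angle(deg) of tool x in world. straight line; per-row shares"""
    T=tw();Rm=T[:3,:3];a0=np.degrees(np.arctan2(Rm[1,0],Rm[0,0]));yaw=a0 if yaw is None else yaw
    dw=(yaw-a0+180)%360-180
    print('pos',np.round(T[:3,3],4),'yaw',round(a0,2),'tiltvec',np.round(Rm[:,2],4),'turn z total(deg)',round(-dw,2),'F',np.round(state()['contact_force'],1),'t',round(state()['time'],2),'w',round(state()['gripper_width'],3))
    tgtR=R.from_matrix(np.array([[np.cos(np.radians(yaw)),np.sin(np.radians(yaw)),0],[np.sin(np.radians(yaw)),-np.cos(np.radians(yaw)),0],[0,0,-1]]).T.reshape(3,3).T)
    rv=(R.from_matrix(Rm).inv()*tgtR).as_rotvec(degrees=True)
    p=T[:3,3].copy();d=(np.array([x,y,z])-p)/n
    for i in range(n):
        Rc=(R.from_matrix(Rm)*R.from_rotvec(rv*(i+1)/n,degrees=True)).as_matrix()
        print(i,np.round(np.r_[rv/n/5,(Rc.T@d)/.04],3))
E
python3 - <<'E'
from h import *
plan(.489,-.308,.225,-100.8,14)
S=np.load('side0.npz');P=S['P'];f=S['frame'].astype(int)
hsv=cv2.cvtColor(S['frame'],cv2.COLOR_RGB2HSV)
m=((hsv[...,0]<12)&(hsv[...,1]>180)&(hsv[...,2]>130)).astype(np.uint8)
n,l,st,c=cv2.connectedComponentsWithStats(m)
for i in range(1,n):
    if st[i,4]>150:
        q=P[l==i];q=q[np.isfinite(q[:,0])];print(c[i],q.min(0).round(2),q.max(0).round(2))
E
```

```text
pos [ 0.1538 -0.6053  0.2304] yaw -75.74 tiltvec [-2.0e-04  1.6e-03 -1.0e+00] turn z total(deg) 25.06 F [ 0.4 -0.4 -0.4] t 0.15 w 0.999
0 [ 0.     0.001  0.358 -0.389 -0.699  0.01 ]
1 [ 0.     0.001  0.358 -0.411 -0.686  0.01 ]
2 [ 0.     0.001  0.358 -0.432 -0.673  0.01 ]
3 [ 0.     0.001  0.358 -0.453 -0.659  0.01 ]
4 [ 0.     0.001  0.358 -0.473 -0.645  0.01 ]
5 [ 0.     0.001  0.358 -0.493 -0.63   0.01 ]
6 [ 0.     0.001  0.358 -0.513 -0.614  0.01 ]
7 [ 0.     0.001  0.358 -0.531 -0.598  0.01 ]
8 [ 0.     0.001  0.358 -0.55  -0.581  0.01 ]
9 [ 0.     0.001  0.358 -0.568 -0.564  0.01 ]
10 [ 0.     0.001  0.358 -0.585 -0.546  0.01 ]
11 [ 0.     0.001  0.358 -0.602 -0.527  0.01 ]
12 [ 0.     0.001  0.358 -0.618 -0.508  0.01 ]
13 [ 0.     0.001  0.358 -0.634 -0.488  0.01 ]
[183.12946429 239.40029762] [0.72 0.32 0.  ] [0.82 0.46 0.18]
[317.62280702 288.45321637] [0.24 0.23 0.  ] [0.37 0.33 0.18]
[226.05321508 288.92461197] [0.39 0.48 0.07] [0.44 0.51 0.18]
[227.67054715 319.01746217] [0.35 0.47 0.  ] [0.48 0.54 0.08]
```

Call:
carry_out(
  moves=[
    [[0,0,0.36,-0.39,-0.7,-0.1,1],[0,0,0.36,-0.41,-0.69,-0.1,1],[0,0,0.36,-0.43,-0.67,-0.1,1],[0,0,0.36,-0.45,-0.66,-0.1,1],[0,0,0.36,-0.47,-0.65,0,1],[0,0,0.36,-0.49,-0.63,0,1],[0,0,0.36,-0.51,-0.61,0,1],[0,0,0.36,-0.53,-0.6,0,1]],
  ],
)

```text
time: 0.82
tool_pos: [0.3411, -0.4293, 0.247]
tool_rot: [0.0, -0.706, 0.709, 0.0]
contact_force: [0.7, 0.6, -0.8]
gripper_width: 0.997
```

Call:
carry_out(
  moves=[
    [[0,0,0.36,-0.55,-0.58,0,1],[0,0,0.36,-0.57,-0.56,0,1],[0,0,0.36,-0.58,-0.55,0,1],[0,0,0.36,-0.6,-0.53,0,1],[0,0,0.36,-0.62,-0.51,0,1],[0,0,0.36,-0.63,-0.49,0,1],[0,0,0,0,0,0,1]],
  ],
)

```text
time: 1.4
tool_pos: [0.4832, -0.2957, 0.2469]
tool_rot: [0.001, -0.638, 0.77, 0.0]
contact_force: [0.3, 0.9, -0.3]
gripper_width: 0.998
```

```bash
python3 - <<'E'
from h import *
plan(.489,-.308,.164,-100.8,4)
T=tw();d=grab_frame('wrist');save(d['frame'],'w1');P=pts(d,T@d['hand_eye']);np.savez('w1.npz',P=P,frame=d['frame'])
q=P.reshape(-1,3);q=q[np.isfinite(q[:,0])]
m=(abs(q[:,0]-.489)<.06)&(abs(q[:,1]+.308)<.07)
for lo,hi in [(.15,.166),(.185,.2),(.105,.115)]:
    s=q[m&(q[:,2]>lo)&(q[:,2]<hi)]
    if len(s):
        r=cv2.minAreaRect((s[:,:2]*1000).astype(np.float32));print(lo,len(s),r,np.median(s[:,2]))
E
```

```text
pos [ 0.4832 -0.2957  0.2469] yaw -100.7 tiltvec [ 0.0011  0.002  -1.    ] turn z total(deg) 0.1 F [ 0.3  0.9 -0.3] t 1.4 w 0.998
0 [-0.002  0.006  0.005  0.07  -0.05   0.518]
1 [-0.002  0.006  0.005  0.069 -0.05   0.518]
2 [-0.002  0.006  0.005  0.069 -0.05   0.518]
3 [-0.002  0.006  0.005  0.069 -0.05   0.518]
0.15 558 ((488.5196533203125, -308.6950988769531), (37.84917068481445, 18.527986526489258), 77.8488540649414) 0.16123185907305476
0.185 833 ((488.2764892578125, -308.75445556640625), (23.786787033081055, 18.547029495239258), 79.345703125) 0.19530436584386823
0.105 5665 ((495.375244140625, -308.01739501953125), (150.9890594482422, 44.41320037841797), 78.45594787597656) 0.10951404244052015
```

View pics/w1.png

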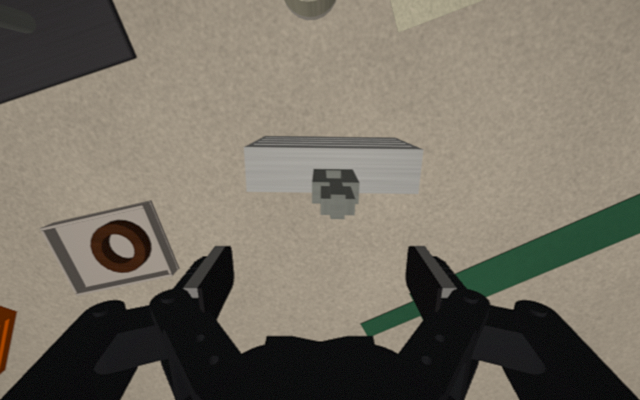

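The wrist view shows the large basket at (335,175) below the gripper. Its depth gives the tab centre at (0.4884, -0.3087). Descending and gripping.

Call:
carry_out(
  moves=[
    [[0,0,0.1,0.15,-0.1,0.4,1],[0,0,0.08,0.14,-0.09,0.5,1],[0,0,0,0,0,0.5,1],[0,0,0,0,0,0.45,1],[0,0,0,0,0,0.22,1],[0,0,0,0,0,0,1]],
  ],
)

```text
time: 1.95
tool_pos: [0.4836, -0.3117, 0.1614]
tool_rot: [-0.001, -0.63, 0.777, 0.003]
contact_force: [-0.3, -0.4, -0.3]
gripper_width: 1.003
```

```bash
python3 - <<'E'
from h import *
plan(.4884,-.3087,.164,-101.3,1)
E
```

```text
pos [ 0.4836 -0.3117  0.1614] yaw -101.89 tiltvec [-0.0044  0.0034 -1.    ] turn z total(deg) -0.59 F [-0.3 -0.4 -0.3] t 1.95 w 1.003
0 [ 0.058  0.028 -0.119 -0.098 -0.102 -0.066]
```

Call:
carry_out(
  moves=[
    [[0.06,0.03,-0.1,-0.1,-0.1,-0.07,1],[0,0,0,0,0,0,1]],
  ],
)

```text
time: 2.12
tool_pos: [0.4915, -0.3097, 0.1694]
tool_rot: [0.001, -0.634, 0.773, -0.005]
contact_force: [0.0, -0.1, 1.0]
gripper_width: 1.002
```

```bash
python3 - <<'E'
from h import *
plan(.4884,-.3087,.164,-101.3,1)
E
```

```text
pos [ 0.4915 -0.3097  0.1694] yaw -101.32 tiltvec [ 0.0075 -0.0055 -1.    ] turn z total(deg) -0.02 F [ 0.  -0.1  1. ] t 2.12 w 1.002
0 [-0.097 -0.045 -0.004 -0.008  0.08   0.136]
```

Call:
carry_out(
  moves=[
    [[0,0,0,0,0,0,1],[0,0,0,0,0,0,1],[0,0,0,0,0,0,1]],
  ],
)

```text
time: 2.37
tool_pos: [0.4908, -0.3095, 0.1684]
tool_rot: [0.001, -0.634, 0.773, -0.004]
contact_force: [0.5, -0.1, -0.1]
gripper_width: 1.001
```

```bash
python3 - <<'E'
from h import *
plan(.4884,-.3087,.164,-101.3,1)
E
```

```text
pos [ 0.4908 -0.3095  0.1684] yaw -101.34 tiltvec [ 0.006  -0.0048 -1.    ] turn z total(deg) -0.04 F [ 0.5 -0.1 -0.1] t 2.37 w 1.001
0 [-0.078 -0.04  -0.007 -0.007  0.063  0.111]
```

Call:
carry_out(
  moves=[
    [[-0.07,-0.04,0,0,0.06,0.12,1],[0,0,0,0,0,0,1],[0,0,0,0,0,0,-1],[0,0,0,0,0,0,-1],[0,0,0,0,0,0,-1],[0,0,0,0,0,0,-1],[0,0,0,0,0,0,-1],[0,0,0,0,0,0,-1]],
  ],
)

```text
time: 3.03
tool_pos: [0.4882, -0.309, 0.1627]
tool_rot: [-0.0, -0.634, 0.774, 0.0]
contact_force: [0.7, -0.8, -0.7]
gripper_width: 0.269
```

```bash
python3 - <<'E'
from h import *
plan(.4884,-.3087,.164,-101.3,1)
E
```

```text
pos [ 0.4882 -0.309   0.1627] yaw -101.35 tiltvec [-4.e-04  3.e-04 -1.e+00] turn z total(deg) -0.05 F [ 0.7 -0.8 -0.7] t 3.03 w 0.269
0 [ 0.005  0.003 -0.009 -0.007 -0.005 -0.032]
```

```bash
python3 - <<'E'
from h import *
plan(.488,-.016,.250,-84.9,12)
E
```

```text
pos [ 0.4882 -0.309   0.1627] yaw -101.35 tiltvec [-4.e-04  3.e-04 -1.e+00] turn z total(deg) -16.45 F [ 0.7 -0.8 -0.7] t 3.03 w 0.269
0 [ 0.     0.    -0.274 -0.601  0.106 -0.182]
1 [ 0.     0.    -0.274 -0.603  0.092 -0.182]
2 [ 0.     0.    -0.274 -0.605  0.077 -0.182]
3 [ 0.     0.    -0.274 -0.607  0.063 -0.182]
4 [ 0.     0.    -0.274 -0.608  0.048 -0.182]
5 [ 0.     0.    -0.274 -0.609  0.034 -0.182]
6 [ 0.     0.    -0.274 -0.61   0.019 -0.182]
7 [ 0.     0.    -0.274 -0.61   0.004 -0.182]
8 [ 0.     0.    -0.274 -0.61  -0.01  -0.182]
9 [ 0.     0.    -0.274 -0.61  -0.025 -0.182]
10 [ 0.     0.    -0.274 -0.609 -0.039 -0.182]
11 [ 0.     0.    -0.274 -0.608 -0.054 -0.182]
```

Call:
carry_out(
  moves=[
    [[0,0,0,0,0,-0.25,-1],[0,0,0,0,0,-0.5,-1],[0,0,0,0,0,-0.6,-1],[0,0,0,0,0,-0.5,-1],[0,0,0,0,0,-0.3,-1],[0,0,0,0,0,0,-1],[0,0,0,0,0,0,-1]],
  ],
)

```text
time: 3.62
tool_pos: [0.4881, -0.3087, 0.2484]
tool_rot: [0.0, -0.634, 0.774, 0.001]
contact_force: [-0.8, 1.2, -5.0]
gripper_width: 0.271
```

Call:
carry_out(
  moves=[
    [[0,0,-0.27,-0.3,0.05,0,-1],[0,0,-0.27,-0.6,0.09,0,-1],[0,0,-0.27,-0.6,0.08,0,-1],[0,0,-0.27,-0.6,0.06,0,-1],[0,0,-0.27,-0.6,0.05,0,-1],[0,0,-0.28,-0.6,0.03,0,-1],[0,0,-0.28,-0.6,0.02,0,-1],[0,0,-0.28,-0.6,0,0,-1]],
  ],
)

```text
time: 4.28
tool_pos: [0.4914, -0.1257, 0.2461]
tool_rot: [-0.001, -0.705, 0.709, 0.003]
contact_force: [-0.1, 0.0, -4.6]
gripper_width: 0.27
```

Call:
carry_out(
  moves=[
    [[0,0,-0.28,-0.6,-0.01,0,-1],[0,0,-0.28,-0.6,-0.02,0,-1],[0,0,-0.28,-0.6,-0.04,0,-1],[0,0,-0.26,-0.6,-0.05,0,-1],[0,0,0,-0.4,-0.03,0,-1],[0,0,0,0,0,0,-1],[0,0,0,0,0,0,-1],[0,0,0,0,0,0,-1]],
  ],
)

```text
time: 4.95
tool_pos: [0.4937, -0.0157, 0.2473]
tool_rot: [0.001, 0.738, -0.675, -0.002]
contact_force: [-0.0, -0.0, -5.0]
gripper_width: 0.274
```

```bash
python3 - <<'E'
from h import *
T=tw();d=grab_frame('wrist');save(d['frame'],'w2');P=pts(d,T@d['hand_eye']);np.savez('w2.npz',P=P,frame=d['frame'])
plan(.49,-.016,.250,-84.9,1)
q=P.reshape(-1,3);q=q[np.isfinite(q[:,0])]
s=q[(q[:,2]>.205)&(q[:,2]<.235)&(q[:,0]>.52)&(abs(q[:,1])<.04)]
print(len(s),s[:,0].min(),s[:,0].max())
for a in np.arange(.52,.72,.01):
    r=s[(s[:,0]>=a)&(s[:,0]<a+.01)]
    if len(r):print(round(a,3),len(r),r[:,1].min().round(4),r[:,1].max().round(4),r[:,2].max().round(4))
u=q[(q[:,2]>.245)&(q[:,2]<.268)&(q[:,0]>.6)&(abs(q[:,1])<.04)];print('upright',len(u),u.min(0),u.max(0))
E
```

```text
pos [ 0.4939 -0.0161  0.2477] yaw -84.91 tiltvec [-0.0025  0.0011 -1.    ] turn z total(deg) -0.01 F [ 0.8 -0.5 -4. ] t 5.0 w 0.269
0 [ 0.028  0.015 -0.002 -0.01   0.097 -0.058]
3148 0.5258615902320639 0.6209969060716855
0.52 78 -0.0185 -0.0096 0.2258
0.53 332 -0.019 -0.0086 0.2256
0.54 280 -0.0176 -0.0078 0.2176
0.55 295 -0.0171 -0.007 0.2159
0.56 314 -0.0163 -0.0055 0.2161
0.57 336 -0.0153 -0.0046 0.2161
0.58 348 -0.0143 -0.0038 0.2161
0.59 363 -0.0133 -0.003 0.216
0.6 386 -0.0123 -0.0016 0.2166
0.61 408 -0.0113 -0.0007 0.2164
0.62 8 -0.0103 -0.0007 0.2133Traceback (most recent call last):
  File "<stdin>", line 10, in <module>
    return umr_minimum(a, axis, None, out, keepdims, initial, where)
ValueError: zero-size array to reduction operation minimum which has no identity
```

View pics/w2.png

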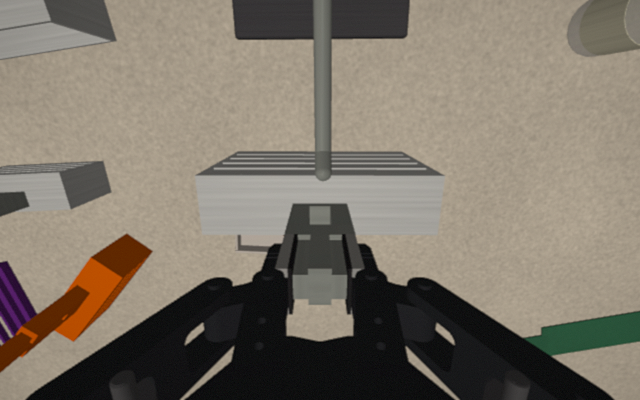

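The wrist view shows the bar tip at (323,175) in line with the eye block at (320,215). The basket needs to go about 2 mm towards -y. Advancing onto the bar.

Call:
carry_out(
  moves=[
    [[0,0,-0.06,0.05,0,0.04,-1],[0,0,0,0,-0.15,0,-1],[0,0,0,0,-0.3,0,-1],[0,0,0,0,-0.3,0,-1],[0,0,0,0,-0.3,0,-1],[0,0,0,0,-0.3,0,-1],[0,0,0,0,-0.2,0,-1],[0,0,0,0,0,0,-1]],
  ],
)

```text
time: 5.67
tool_pos: [0.5576, -0.0124, 0.2468]
tool_rot: [-0.0, 0.739, -0.673, -0.001]
contact_force: [-0.5, -0.7, -4.7]
gripper_width: 0.272
```

```bash
python3 - <<'E'
from h import *
plan(.556,-.012,.2297,-84.7,1)
T=tw();d=grab_frame('wrist');save(d['frame'],'w3')
d=grab_frame('side');save(cv2.resize(d['frame'][100:250,220:400],(720,600),interpolation=cv2.INTER_CUBIC),'s3')
plan(.556,-.012,.2297,-84.7,1)
print(state()['ft_torque'])
E
```

```text
pos [ 0.5576 -0.0124  0.2468] yaw -84.63 tiltvec [-7.0e-04  1.1e-03 -1.0e+00] turn z total(deg) 0.07 F [-0.5 -0.7 -4.7] t 5.67 w 0.272
0 [ 0.007  0.013  0.015 -0.013  0.039  0.429]
pos [ 0.5563 -0.0122  0.2468] yaw -84.62 tiltvec [-0.0019  0.0011 -1.    ] turn z total(deg) 0.08 F [ 0.5 -0.4 -4.3] t 5.77 w 0.269
0 [ 0.02   0.015  0.017 -0.005  0.006  0.428]
[-0.00681997  0.07814395  0.02481241]
```

View pics/s3.png

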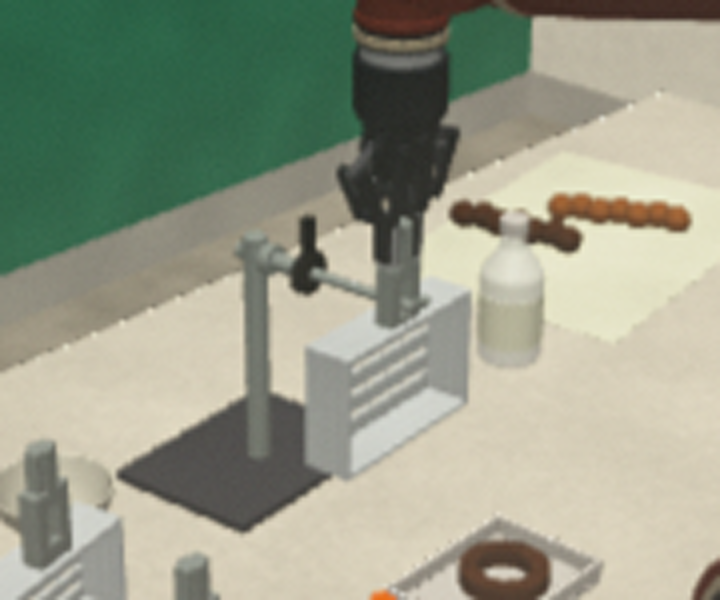

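The side view shows the bar tip sticking out through the slot at (412,300). Lowering until the bar takes the weight.

Call:
carry_out(
  moves=[
    [[0,0,0,0,0,0.12,-1],[0,0,0,0,0,0.15,-1],[0,0,0,0,0,0.1,-1],[0,0,0,0,0,0.02,-1],[0,0,0,0,0,0,-1],[0,0,0,0,0,0,-1]],
  ],
)

```text
time: 6.27
tool_pos: [0.5562, -0.0119, 0.2314]
tool_rot: [-0.0, 0.74, -0.673, -0.001]
contact_force: [0.3, 0.1, -4.4]
gripper_width: 0.266
```

Call:
carry_out(
  moves=[
    [[0,0,0,0,0,0.03,-1],[0,0,0,0,0,0,-1],[0,0,0,0,0,0,-1]],
  ],
)

```text
time: 6.52
tool_pos: [0.5564, -0.0119, 0.2305]
tool_rot: [-0.0, 0.74, -0.673, -0.0]
contact_force: [0.3, -0.2, -3.8]
gripper_width: 0.272
```

Call:
carry_out(
  moves=[
    [[0,0,0,0,-0.2,0,-1],[0,0,0,0,-0.3,0,-1],[0,0,0,0,-0.35,0,-1],[0,0,0,0,-0.35,0,-1],[0,0,0,0,-0.3,0,-1],[0,0,0,0,-0.15,0,-1],[0,0,0,0,0,0,-1],[0,0,0,0,0,0.02,-1]],
  ],
)

```text
time: 7.18
tool_pos: [0.6224, -0.0057, 0.2296]
tool_rot: [-0.0, 0.74, -0.673, -0.001]
contact_force: [0.9, 0.9, 0.3]
gripper_width: 0.274
```

```bash
python3 - <<'E'
from h import *
plan(.62,-.006,.2297,-84.7,1)
T=tw();d=grab_frame('wrist');save(d['frame'],'w4');P=pts(d,T@d['hand_eye'])
q=P.reshape(-1,3);q=q[np.isfinite(q[:,0])]
u=q[(q[:,2]>.24)&(q[:,2]<.268)&(q[:,0]>.6)&(abs(q[:,1])<.04)]
if len(u):
  h=np.histogram(u[:,0],bins=np.arange(.6,.72,.004));print(h[0])
d=grab_frame('side');save(cv2.resize(d['frame'][120:220,240:360],(720,600),interpolation=cv2.INTER_CUBIC),'s4')
E
```

```text
pos [ 0.6224 -0.0057  0.2296] yaw -84.59 tiltvec [-6.e-04  1.e-03 -1.e+00] turn z total(deg) 0.11 F [0.9 0.9 0.3] t 7.18 w 0.274
0 [ 0.006  0.012  0.022  0.003  0.06  -0.001]
[   0    0   22  209  478  522 1051 1597  999    5    1  190  219  473
    0    0    0    0    0    0    0    0    0    0    0    0    0    0
    0]
```

View pics/w4.png

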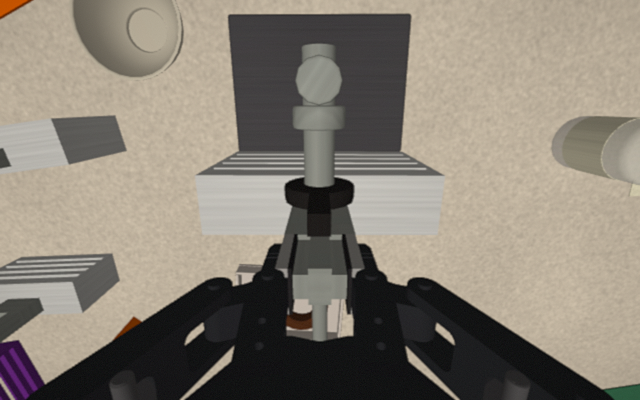

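View pics/s4.png

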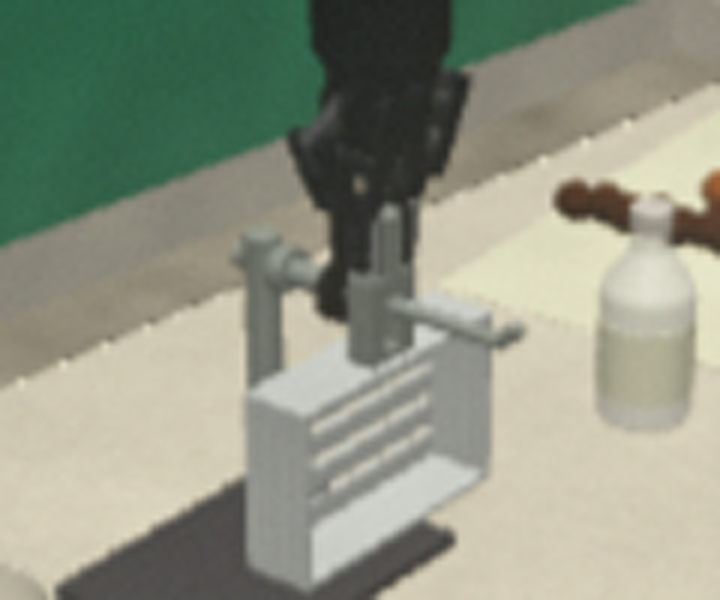

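The side view shows the basket hanging on the bar close to the buffer, and wrist depth puts the buffer front near x = 0.644. Creeping in.

Call:
carry_out(
  moves=[
    [[0,0,0,0,-0.1,0,-1],[0,0,0,0,-0.1,0,-1],[0,0,0,0,-0.04,0,-1],[0,0,0,0,0,0,-1],[0,0,0,0,0,0,-1]],
  ],
)

```text
time: 7.7
tool_pos: [0.6318, -0.0048, 0.2297]
tool_rot: [-0.0, 0.74, -0.673, -0.0]
contact_force: [0.4, -0.4, -3.2]
gripper_width: 0.274
```

Call:
carry_out(
  moves=[
    [[0,0,0,0,-0.025,0,-1],[0,0,0,0,-0.025,0,-1],[0,0,0,0,0,0,-1],[0,0,0,0,0,0,-1]],
  ],
)

```text
time: 8.03
tool_pos: [0.6337, -0.0046, 0.2297]
tool_rot: [-0.0, 0.74, -0.673, -0.0]
contact_force: [0.2, -0.0, -1.0]
gripper_width: 0.268
```

Call:
carry_out(
  moves=[
    [[0,0,0,0,-0.025,0,-1],[0,0,0,0,0,0,-1],[0,0,0,0,0,0,-1]],
  ],
)

```text
time: 8.28
tool_pos: [0.6347, -0.0045, 0.2297]
tool_rot: [-0.0, 0.74, -0.673, -0.0]
contact_force: [0.1, -0.2, -2.2]
gripper_width: 0.271
```

Call:
carry_out(
  moves=[
    [[0,0,0,0,-0.025,0,-1],[0,0,0,0,0,0,-1],[0,0,0,0,0,0,-1]],
  ],
)

```text
time: 8.53
tool_pos: [0.6356, -0.0044, 0.2297]
tool_rot: [-0.0, 0.74, -0.673, -0.001]
contact_force: [-0.1, -0.0, -1.0]
gripper_width: 0.269
```

Call:
carry_out(
  moves=[
    [[0,0,0,0,-0.025,0,-1],[0,0,0,0,0,0,-1],[0,0,0,0,0,0,-1]],
  ],
)

```text
time: 8.78
tool_pos: [0.6357, -0.0044, 0.2297]
tool_rot: [0.001, 0.74, -0.673, -0.002]
contact_force: [-5.8, -0.9, 0.2]
gripper_width: 0.272
```

Call:
carry_out(
  moves=[
    [[0,0,0,0,-0.025,0,-1],[0,0,0,0,0,0,-1],[0,0,0,0,0,0,-1]],
  ],
)

```text
time: 9.03
tool_pos: [0.6357, -0.0044, 0.2297]
tool_rot: [0.002, 0.74, -0.673, -0.003]
contact_force: [-10.7, -0.0, 3.1]
gripper_width: 0.269
```

The push is 10.7 N. Holding it.

Call:
carry_out(
  moves=[
    [[0,0,0,0,0,0,-1],[0,0,0,0,0,0,-1],[0,0,0,0,0,0,-1],[0,0,0,0,0,0,-1],[0,0,0,0,0,0,-1],[0,0,0,0,0,0,-1],[0,0,0,0,0,0,-1]],
  ],
)

```text
time: 9.62
tool_pos: [0.6356, -0.0044, 0.2297]
tool_rot: [0.002, 0.74, -0.673, -0.002]
contact_force: [-9.8, -1.6, 2.2]
gripper_width: 0.27
```

```bash
python3 - <<'E'
from h import *
plan(.6357,-.0044,.2297,-84.7,1)
E
```

```text
pos [ 0.6356 -0.0044  0.2297] yaw -84.6 tiltvec [-6.2e-03  6.0e-04 -1.0e+00] turn z total(deg) 0.1 F [-9.8 -1.6  2.2] t 9.62 w 0.27
0 [ 0.07   0.013  0.019 -0.    -0.001 -0.001]
```

Call:
carry_out(
  moves=[
    [[0,0,0,0,0.042,0,-1],[0,0,0,0,0,0,-1],[0,0,0,0,0,0,-0.2],[0,0,0,0,0,0,0.2],[0,0,0,0,0,0,1],[0,0,0,0,0,0,1],[0,0,0,0,0,0,1]],
  ],
)

```text
time: 10.2
tool_pos: [0.6362, -0.0044, 0.2298]
tool_rot: [-0.0, 0.74, -0.673, -0.0]
contact_force: [0.7, 0.6, 0.3]
gripper_width: 0.941
```

Call:
carry_out(
  moves=[
    [[0,0,0,0,0,-0.3,1],[0,0,0,0,0,-0.5,1],[0,0,0,0,0,-0.5,1],[0,0,0,0,0,-0.4,1],[0,0,0,0,0,0,1],[0,0,0,0,0,0,1]],
  ],
)

```text
time: 10.7
tool_pos: [0.6367, -0.0045, 0.2995]
tool_rot: [-0.001, 0.74, -0.673, 0.001]
contact_force: [-0.6, 0.2, 0.4]
gripper_width: 1.005
```

```bash
python3 - <<'E'
from h import *
plan(.616,.316,.24,-77.4,12)
T=tw();d=grab_frame('wrist');save(d['frame'],'w5');P=pts(d,T@d['hand_eye'])
q=P.reshape(-1,3);q=q[np.isfinite(q[:,0])]
for lo,hi in [(.255,.268),(.222,.232)]:
    s=q[(q[:,2]>lo)&(q[:,2]<hi)&(q[:,0]>.55)&(q[:,0]<.645)&(abs(q[:,1])<.03)]
    print(lo,len(s),s.min(0),s.max(0),cv2.minAreaRect((s[:,:2]*1000).astype(np.float32)))
d=grab_frame('side');save(cv2.resize(d['frame'][120:220,240:360],(720,600),interpolation=cv2.INTER_CUBIC),'s5')
E
```

```text
pos [ 0.6367 -0.0045  0.2995] yaw -84.59 tiltvec [ 2.8e-03  6.0e-04 -1.0e+00] turn z total(deg) -7.19 F [-0.6  0.2  0.4] t 10.7 w 1.005
0 [-0.003  0.    -0.12  -0.669 -0.027  0.124]
1 [-0.003  0.    -0.12  -0.668 -0.034  0.124]
2 [-0.003  0.    -0.12  -0.668 -0.041  0.124]
3 [-0.003  0.    -0.12  -0.667 -0.048  0.124]
4 [-0.003  0.    -0.12  -0.667 -0.055  0.124]
5 [-0.003  0.    -0.12  -0.666 -0.062  0.124]
6 [-0.003  0.    -0.12  -0.666 -0.069  0.124]
7 [-0.003  0.    -0.12  -0.665 -0.076  0.124]
8 [-0.003  0.    -0.12  -0.664 -0.083  0.124]
9 [-0.003  0.    -0.12  -0.663 -0.09   0.124]
10 [-0.003  0.    -0.12  -0.662 -0.097  0.124]
11 [-0.003  0.    -0.12  -0.661 -0.104  0.124]
0.255 842 [ 0.62641002 -0.01648616  0.25501907] [0.64497795 0.00823473 0.2639921 ] ((635.9491577148438, -4.110284805297852), (18.462289810180664, 23.99246597290039), 4.294131755828857)
0.222 464 [ 0.62486273 -0.02335537  0.222199  ] [0.64499086 0.0153921  0.23193093] ((636.3616333007812, -4.239055633544922), (19.469242095947266, 37.89681625366211), 5.477483749389648)
```

View pics/s5.png

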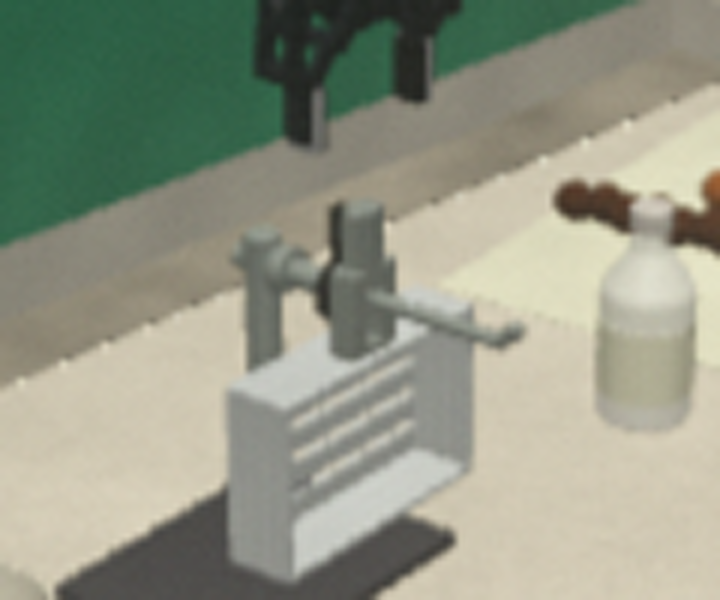

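The side view shows the large basket hanging level against the buffer. Going to the medium one.

Call:
carry_out(
  moves=[
    [[0,0,-0.12,-0.67,-0.03,0,1],[0,0,-0.12,-0.67,-0.03,0,1],[0,0,-0.12,-0.67,-0.04,0.1,1],[0,0,-0.12,-0.67,-0.05,0.1,1],[0,0,-0.12,-0.67,-0.05,0.15,1],[0,0,-0.12,-0.67,-0.06,0.15,1],[0,0,-0.12,-0.67,-0.07,0.15,1],[0,0,-0.12,-0.66,-0.08,0.15,1]],
  ],
)

```text
time: 11.47
tool_pos: [0.6231, 0.2111, 0.2632]
tool_rot: [0.001, 0.767, -0.641, -0.002]
contact_force: [0.0, 0.8, -0.3]
gripper_width: 1.004
```

Call:
carry_out(
  moves=[
    [[0,0,-0.12,-0.66,-0.08,0.15,1],[0,0,-0.12,-0.66,-0.09,0.15,1],[0,0,-0.12,-0.66,-0.1,0.15,1],[0,0,-0.12,-0.66,-0.1,0.15,1],[0,0,0,0,0,0,1],[0,0,0,0,0,0,1],[0,0,0,0,0,0,1]],
  ],
)

```text
time: 12.05
tool_pos: [0.618, 0.3159, 0.2405]
tool_rot: [0.001, 0.78, -0.625, -0.001]
contact_force: [0.8, -0.3, 0.7]
gripper_width: 0.999
```

```bash
cat >> h.py <<'E'
def tab(name,c,bands):
    T=tw();d=grab_frame('wrist');save(d['frame'],name);P=pts(d,T@d['hand_eye'])
    q=P.reshape(-1,3);q=q[np.isfinite(q[:,0])]
    m=(abs(q[:,0]-c[0])<.06)&(abs(q[:,1]-c[1])<.07)
    for lo,hi in bands:
        s=q[m&(q[:,2]>lo)&(q[:,2]<hi)]
        if len(s):
            r=cv2.minAreaRect((s[:,:2]*1000).astype(np.float32));print(lo,len(s),r,np.median(s[:,2]))
E
python3 - <<'E'
from h import *
plan(.616,.316,.154,-77.4,5)
tab('w6',(.616,.316),[(.14,.156),(.175,.19),(.085,.095)])
E
```

```text
pos [0.618  0.3159 0.2405] yaw -77.4 tiltvec [-2.6e-03 -3.0e-04 -1.0e+00] turn z total(deg) 0.0 F [ 0.8 -0.3  0.7] t 12.05 w 0.999
0 [ 0.006  0.001  0.    -0.003  0.009  0.432]
1 [ 0.006  0.001  0.    -0.003  0.009  0.432]
2 [ 0.006  0.001  0.    -0.003  0.009  0.432]
3 [ 0.006  0.001  0.    -0.003  0.009  0.432]
4 [ 0.006  0.001  0.    -0.003  0.01   0.432]
0.14 567 ((616.4921264648438, 315.83184814453125), (18.127609252929688, 37.82427978515625), 12.897326469421387) 0.15131560895839544
0.175 812 ((616.1624145507812, 315.68658447265625), (18.958873748779297, 23.897701263427734), 13.336902618408203) 0.18525500271940382
0.085 5068 ((623.0162963867188, 317.2288513183594), (44.558189392089844, 149.66213989257812), 13.208837509155273) 0.08947915874332399
```

View pics/w6.png

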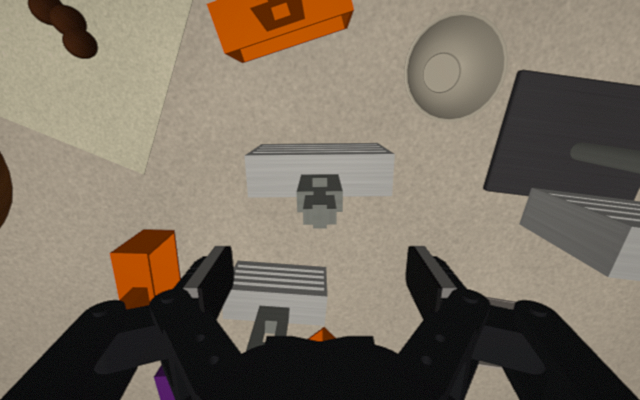

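The medium basket sits at (320,180) in the wrist view. Descending and gripping.

Call:
carry_out(
  moves=[
    [[0,0,-0.12,0,0.04,0.4,1],[0,0,0,0,0,0.6,1],[0,0,0,0,0,0.6,1],[0,0,0,0,0,0.4,1],[0,0,0,0,0,0.17,1],[0,0,0,0,0,0,1],[0,0,0,0,0,0,1],[0,0,0,0,0,0,1]],
  ],
)

```text
time: 12.77
tool_pos: [0.618, 0.3162, 0.1573]
tool_rot: [-0.002, 0.784, -0.621, 0.0]
contact_force: [-0.0, -0.6, 0.5]
gripper_width: 1.003
```

```bash
python3 - <<'E'
from h import *
plan(.6163,.3157,.1535,-76.8,1)
E
```

```text
pos [0.618  0.3162 0.1573] yaw -76.83 tiltvec [ 0.0023  0.0021 -1.    ] turn z total(deg) -0.03 F [-0.  -0.6  0.5] t 12.77 w 1.003
0 [-0.032  0.018 -0.006  0.002  0.044  0.094]
```

Call:
carry_out(
  moves=[
    [[0,0,0,0,0.03,0.09,1],[0,0,0,0,0,0,0.2],[0,0,0,0,0,0,-1],[0,0,0,0,0,0,-1],[0,0,0,0,0,0,-1],[0,0,0,0,0,0,-1],[0,0,0,0,0,0,-1],[0,0,0,0,0,0,-1]],
  ],
)

```text
time: 13.43
tool_pos: [0.6161, 0.3159, 0.1522]
tool_rot: [-0.001, 0.784, -0.621, -0.0]
contact_force: [0.5, -1.2, 2.3]
gripper_width: 0.268
```

```bash
python3 - <<'E'
from h import *
plan(.490,-.018,.2385,-84.7,13)
E
```

```text
pos [0.6161 0.3159 0.1522] yaw -76.8 tiltvec [ 6.e-04  1.e-03 -1.e+00] turn z total(deg) 7.9 F [ 0.5 -1.2  2.3] t 13.43 w 0.268
0 [-0.001  0.001  0.122  0.574  0.377 -0.167]
1 [-0.001  0.001  0.122  0.578  0.37  -0.167]
2 [-0.001  0.001  0.122  0.581  0.364 -0.167]
3 [-0.001  0.001  0.122  0.585  0.358 -0.167]
4 [-0.001  0.001  0.122  0.589  0.352 -0.166]
5 [-0.001  0.001  0.122  0.593  0.346 -0.166]
6 [-0.001  0.001  0.122  0.596  0.339 -0.166]
7 [-0.001  0.001  0.122  0.6    0.333 -0.166]
8 [-0.001  0.001  0.122  0.604  0.327 -0.166]
9 [-0.001  0.001  0.122  0.607  0.32  -0.166]
10 [-0.001  0.001  0.122  0.61   0.314 -0.166]
11 [-0.001  0.001  0.122  0.614  0.307 -0.166]
12 [-0.001  0.001  0.122  0.617  0.301 -0.166]
```

Call:
carry_out(
  moves=[
    [[0,0,0,0,0,-0.25,-1],[0,0,0,0,0,-0.5,-1],[0,0,0,0,0,-0.6,-1],[0,0,0.12,0.3,0.2,-0.6,-1],[0,0,0.12,0.57,0.4,-0.36,-1],[0,0,0.12,0.57,0.4,0,-1],[0,0,0.12,0.58,0.38,0,-1],[0,0,0.12,0.58,0.38,0,-1]],
  ],
)

```text
time: 14.1
tool_pos: [0.567, 0.1987, 0.2433]
tool_rot: [0.0, 0.767, -0.641, -0.001]
contact_force: [0.2, 0.2, -3.0]
gripper_width: 0.271
```

Call:
carry_out(
  moves=[
    [[0,0,0.12,0.59,0.37,0,-1],[0,0,0.12,0.59,0.37,0,-1],[0,0,0.12,0.6,0.36,0,-1],[0,0,0.12,0.6,0.35,0,-1],[0,0,0.12,0.6,0.34,0,-1],[0,0,0.12,0.6,0.32,0,-1],[0,0,0.12,0.6,0.31,0,-1],[0,0,0.12,0.4,0.2,0,-1]],
  ],
)

```text
time: 14.77
tool_pos: [0.489, 0.0017, 0.2428]
tool_rot: [0.001, 0.739, -0.674, -0.001]
contact_force: [0.3, 0.4, -3.6]
gripper_width: 0.27
```

```bash
python3 - <<'E'
from h import *
plan(.490,-.018,.2447,-84.7,3)
E
```

```text
pos [0.489  0.0017 0.2428] yaw -84.68 tiltvec [-2.8e-03  9.0e-04 -1.0e+00] turn z total(deg) 0.02 F [ 0.3  0.4 -3.6] t 14.77 w 0.27
0 [ 0.01   0.004  0.001  0.164  0.007 -0.016]
1 [ 0.01   0.004  0.001  0.164  0.007 -0.016]
2 [ 0.01   0.004  0.001  0.164  0.007 -0.016]
```

Call:
carry_out(
  moves=[
    [[0,0,0,0.2,0,0,-1],[0,0,0,0.2,0,0,-1],[0,0,0,0,0,0,-1],[0,0,0,0,0,0,-1],[0,0,0,0,0,0,-1]],
  ],
)

```text
time: 15.18
tool_pos: [0.4923, -0.012, 0.2434]
tool_rot: [-0.0, 0.74, -0.673, -0.001]
contact_force: [-0.3, 0.2, -4.1]
gripper_width: 0.274
```

```bash
python3 - <<'E'
from h import *
plan(.490,-.0182,.2447,-84.7,1)
tab('w7',(.49,-.018),[(.265,.29)])
plan(.490,-.0182,.2447,-84.7,1)
E
```

```text
pos [ 0.4923 -0.012   0.2434] yaw -84.54 tiltvec [-0.0012  0.0017 -1.    ] turn z total(deg) 0.16 F [-0.3  0.2 -4.1] t 15.18 w 0.274
0 [ 0.012  0.02   0.033  0.15   0.072 -0.033]
0.265 5005 ((494.0154724121094, -11.306514739990234), (25.811325073242188, 83.66888427734375), 5.445642948150635) 0.27689105165433103
pos [ 0.4923 -0.0119  0.2434] yaw -84.53 tiltvec [-0.0011  0.0016 -1.    ] turn z total(deg) 0.17 F [-0.3  0.5 -3.2] t 15.23 w 0.27
0 [ 0.011  0.019  0.035  0.151  0.071 -0.032]
```

View pics/w7.png

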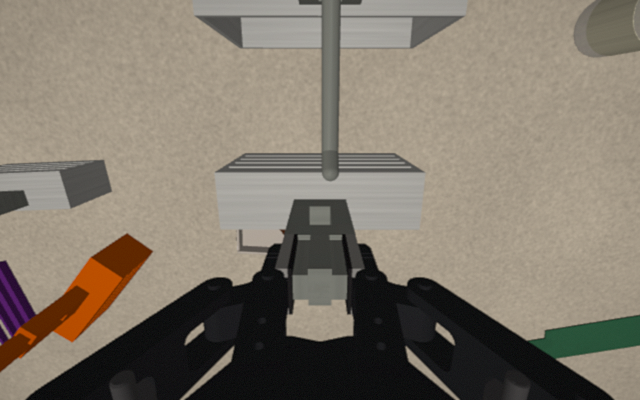

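The bar at column 330 lies about 6 mm to tool +x of the medium's eye at column 320. I'll shift by that and go on.

Call:
carry_out(
  moves=[
    [[0,0,0.03,0.15,0,-0.03,-1],[0,0,0,0,0,0,-1],[0,0,0,0,-0.3,0,-1],[0,0,0,0,-0.35,0,-1],[0,0,0,0,-0.35,0,-1],[0,0,0,0,-0.35,0,-1],[0,0,0,0,-0.25,0,-1],[0,0,0,0,0,0,-1]],
  ],
)

```text
time: 15.9
tool_pos: [0.5577, -0.0127, 0.2446]
tool_rot: [-0.0, 0.739, -0.674, -0.001]
contact_force: [-0.7, -0.2, -3.6]
gripper_width: 0.27
```

Call:
carry_out(
  moves=[
    [[0,0,0,0,0,0,-1],[0,0,0,0,0,0,-1]],
  ],
)

```text
time: 16.07
tool_pos: [0.556, -0.0128, 0.2446]
tool_rot: [0.0, 0.739, -0.674, -0.001]
contact_force: [0.6, -0.3, -2.9]
gripper_width: 0.264
```

```bash
python3 - <<'E'
from h import *
plan(.556,-.012,.2299,-84.7,1)
tab('w8',(.556,-.012),[(.285,.29)])
d=grab_frame('side');save(cv2.resize(d['frame'][120:220,240:360],(720,600),interpolation=cv2.INTER_CUBIC),'s8')
E
```

```text
pos [ 0.556  -0.0128  0.2446] yaw -84.74 tiltvec [-0.0015  0.001  -1.    ] turn z total(deg) -0.04 F [ 0.6 -0.3 -2.9] t 16.07 w 0.264
0 [ 0.016  0.013 -0.007 -0.02  -0.002  0.367]
0.285 751 ((558.2225952148438, -12.237777709960938), (25.09303855895996, 80.90459442138672), 5.4977827072143555) 0.2882024061910437
```

View pics/s8.png

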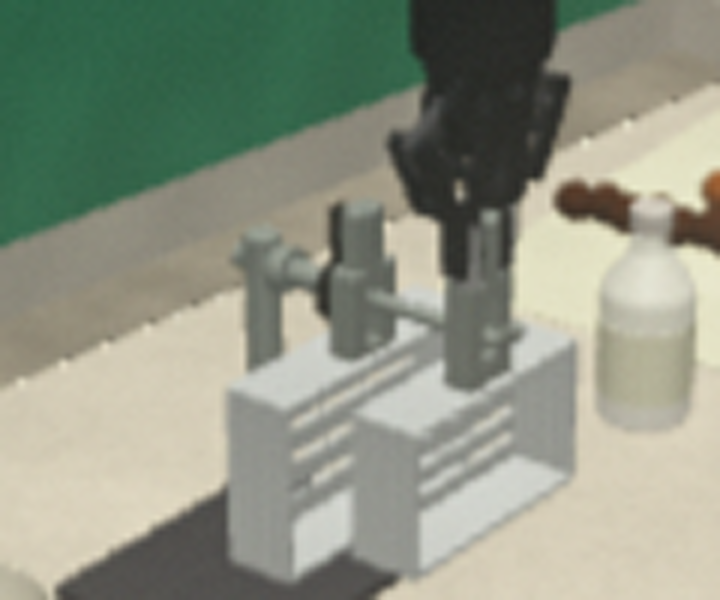

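The side view shows the bar through the medium's slot, with the tip at (505,335). Lowering.

Call:
carry_out(
  moves=[
    [[0,0,0,-0.02,0,0.12,-1],[0,0,0,0,0,0.14,-1],[0,0,0,0,0,0.1,-1],[0,0,0,0,0,0.015,-1],[0,0,0,0,0,0,-1],[0,0,0,0,0,0,-1],[0,0,0,0,0,0,-1]],
  ],
)

```text
time: 16.75
tool_pos: [0.5563, -0.012, 0.2296]
tool_rot: [-0.0, 0.739, -0.674, -0.001]
contact_force: [-0.1, -0.4, -3.2]
gripper_width: 0.271
```

Call:
carry_out(
  moves=[
    [[0,0,0,0,0,0.015,-1],[0,0,0,0,0,0,-1],[0,0,0,0,0,0,-1]],
  ],
)

```text
time: 17.0
tool_pos: [0.5564, -0.012, 0.2292]
tool_rot: [-0.0, 0.739, -0.674, -0.001]
contact_force: [-0.3, -0.4, -2.9]
gripper_width: 0.271
```

Call:
carry_out(
  moves=[
    [[0,0,0,0,-0.15,0,-1],[0,0,0,0,-0.25,0,-1],[0,0,0,0,-0.3,0,-1],[0,0,0,0,-0.3,0.01,-1],[0,0,0,0,-0.2,0,-1],[0,0,0,0,-0.1,0,-1],[0,0,0,0,0,0,-1],[0,0,0,0,0,0,-1]],
  ],
)

```text
time: 17.67
tool_pos: [0.6087, -0.0073, 0.2291]
tool_rot: [-0.0, 0.739, -0.674, -0.0]
contact_force: [1.2, 0.3, -1.0]
gripper_width: 0.27
```

Call:
carry_out(
  moves=[
    [[0,0,0,0,-0.05,0,-1],[0,0,0,0,-0.025,0,-1],[0,0,0,0,0,0,-1],[0,0,0,0,0,0,-1]],
  ],
)

```text
time: 18.0
tool_pos: [0.611, -0.007, 0.229]
tool_rot: [-0.0, 0.739, -0.674, -0.0]
contact_force: [0.2, -0.4, 0.1]
gripper_width: 0.271
```

Call:
carry_out(
  moves=[
    [[0,0,0,0,-0.05,0,-1],[0,0,0,0,-0.05,0,-1],[0,0,0,0,0,0,-1],[0,0,0,0,0,0,-1]],
  ],
)

```text
time: 18.33
tool_pos: [0.6132, -0.0069, 0.229]
tool_rot: [0.002, 0.739, -0.674, -0.003]
contact_force: [-7.6, -0.2, 5.6]
gripper_width: 0.271
```

Call:
carry_out(
  moves=[
    [[0,0,0,0,-0.025,0,-1],[0,0,0,0,-0.025,0,-1],[0,0,0,0,0,0,-1],[0,0,0,0,0,0,-1]],
  ],
)

```text
time: 18.67
tool_pos: [0.6141, -0.0068, 0.2289]
tool_rot: [0.003, 0.739, -0.674, -0.004]
contact_force: [-11.8, -0.9, 6.1]
gripper_width: 0.269
```

Call:
carry_out(
  moves=[
    [[0,0,0,0,-0.025,0,-1],[0,0,0,0,0,0,-1],[0,0,0,0,0,0,-1]],
  ],
)

```text
time: 18.92
tool_pos: [0.6149, -0.0067, 0.2289]
tool_rot: [0.003, 0.739, -0.674, -0.004]
contact_force: [-11.6, -1.1, 6.6]
gripper_width: 0.27
```

The contact came about 4.5 mm early at around 11.6 N and is creeping. I'll look before pushing more.

```bash
python3 - <<'E'
from h import *
plan(.6177,-.0062,.2292,-84.7,1)
print(state()['ft_torque'])
T=tw();d=grab_frame('wrist');save(d['frame'],'w9');P=pts(d,T@d['hand_eye']);np.savez('w9.npz',P=P)
save(cv2.resize(d['frame'][130:340,220:430],(600,600),interpolation=cv2.INTER_CUBIC),'w9c')
d=grab_frame('side');save(cv2.resize(d['frame'][120:220,240:360],(720,600),interpolation=cv2.INTER_CUBIC),'s9')
E
```

```text
pos [ 0.6149 -0.0067  0.2289] yaw -84.74 tiltvec [-1.010e-02  1.000e-04 -9.999e-01] turn z total(deg) -0.04 F [-11.6  -1.1   6.6] t 18.92 w 0.27
0 [ 0.115  0.011 -0.009 -0.006 -0.07  -0.007]
[-0.2950759   2.73055214  0.06602823]
```

View pics/w9c.png

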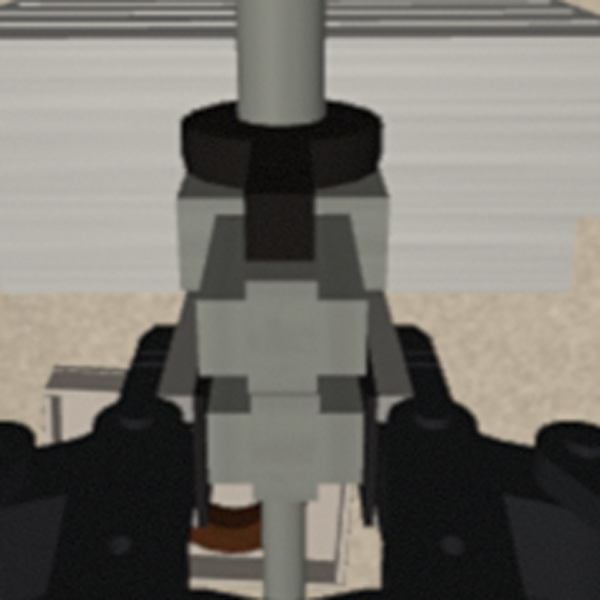

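View pics/s9.png

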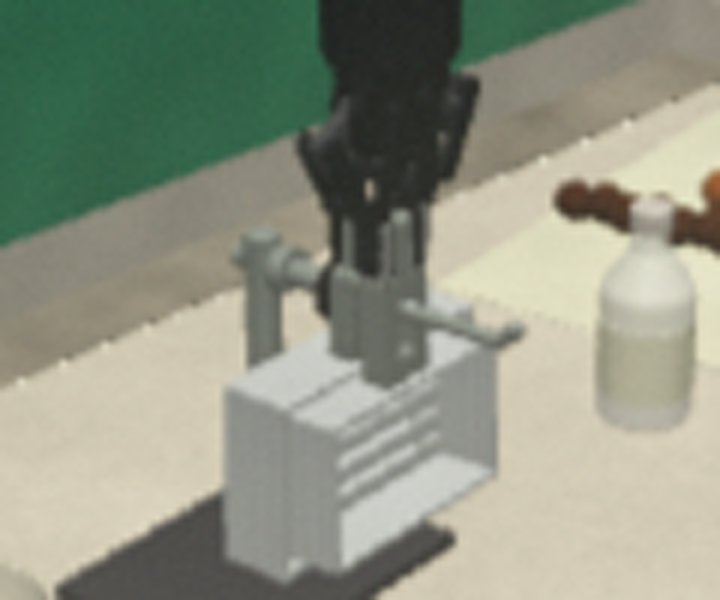

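```bash
python3 - <<'E'
from h import *
P=np.load('w9.npz')['P'];q=P.reshape(-1,3);q=q[np.isfinite(q[:,0])]
a=np.radians(5.3);ux=np.array([np.cos(a),np.sin(a)]);uy=np.array([-ux[1],ux[0]])
rel=q[:,:2]-np.array([.6356,-.0044]);X=rel@ux*1000;Y=rel@uy*1000;Z=q[:,2]*1000
def pr(n,m):
    print(n,m.sum(),'X',np.histogram(X[m],bins=np.arange(-40,24,2)))if m.sum() else print(n,0)
m=(abs(Y)<4)&(Z>255)&(Z<272)&(X>-40)&(X<24)
for x in range(-36,20,2):
    k=m&(X>=x)&(X<x+2)
    if k.sum():print(x,k.sum(),'z',np.round(np.percentile(Z[k],[5,50,95]),1),'Y')
# box tops
for lo,hi in [(172,182),(160,171)]:
    k=(Z>lo)&(Z<hi)&(abs(Y)<95)&(abs(X)<60)
    print(lo,k.sum(),[ (x,int((k&(X>=x)&(X<x+4)).sum()), np.round(np.median(Z[k&(X>=x)&(X<x+4)]),1) ) for x in range(-44,40,4) if (k&(X>=x)&(X<x+4)).sum()])
E
```

```text
-30 35 z [261.4 262.4 263. ] Y
-28 71 z [261.9 262.6 263.3] Y
-26 87 z [261.2 262.5 263.4] Y
-24 74 z [261.5 262.3 263.1] Y
-22 81 z [261.3 262.2 263.4] Y
-20 79 z [261.3 262.2 263. ] Y
-18 74 z [261.3 262.1 262.8] Y
-16 84 z [261.1 262.  263. ] Y
-14 79 z [261.  262.1 262.8] Y
-12 74 z [261.  261.9 262.9] Y
-10 81 z [261.3 261.9 262.9] Y
-8 84 z [261.3 262.  262.9] Y
-6 80 z [261.4 262.2 263. ] Y
-4 91 z [261.3 262.3 263.1] Y
-2 84 z [261.5 262.3 263. ] Y
0 84 z [261.5 262.4 263.3] Y
2 91 z [261.5 262.4 263.3] Y
4 91 z [261.7 262.5 263.4] Y
6 203 z [255.8 260.5 263.1] Y
8 39 z [257.8 259.1 260.3] Y
10 88 z [258.4 259.4 260.2] Y
12 93 z [258.5 259.5 260.5] Y
14 93 z [258.8 259.5 260.6] Y
16 103 z [258.6 259.3 260.3] Y
18 115 z [255.5 258.3 260.1] Y
172 12567 [(-16, 544, np.float64(175.9)), (-12, 893, np.float64(176.1)), (-8, 969, np.float64(176.1)), (-4, 968, np.float64(176.3)), (0, 1038, np.float64(176.4)), (4, 996, np.float64(176.4)), (8, 1018, np.float64(176.6)), (12, 1201, np.float64(176.7)), (16, 1345, np.float64(176.8)), (20, 1350, np.float64(176.9)), (24, 1364, np.float64(177.1)), (28, 881, np.float64(176.8))]
160 3843 [(-40, 396, np.float64(166.6)), (-36, 625, np.float64(166.6)), (-32, 651, np.float64(166.5)), (-28, 653, np.float64(166.4)), (-24, 651, np.float64(166.2)), (-20, 348, np.float64(166.1)), (28, 519, np.float64(165.9))]
```

The faces are nearly touching, but upward force started when the pad tips, at block-top height and ±11 mm in x, reached the large's block. So the fingers are probably riding on that block. I'll back off and regrip higher and further out.

Call:
carry_out(
  moves=[
    [[0,0,0,0,0.05,-0.01,-1],[0,0,0,0,0.05,0,-1],[0,0,0,0,0.05,0,-1],[0,0,0,0,0,0,-1],[0,0,0,0,0,0,-1]],
  ],
)

```text
time: 19.43
tool_pos: [0.6121, -0.0069, 0.2291]
tool_rot: [-0.0, 0.739, -0.674, -0.001]
contact_force: [-0.0, 0.3, -0.0]
gripper_width: 0.272
```

```bash
python3 - <<'E'
from h import *
plan(.6106,-.007,.2292,-84.7,1)
tab('w10',(.63,-.006),[(.255,.268)])
E
```

```text
pos [ 0.6121 -0.0069  0.2291] yaw -84.75 tiltvec [-5.e-04  1.e-03 -1.e+00] turn z total(deg) -0.05 F [-0.   0.3 -0. ] t 19.43 w 0.272
0 [ 0.004  0.012 -0.01  -0.002  0.038 -0.003]
0.255 6218 ((623.7640380859375, -2.8980331420898438), (55.5230598449707, 43.45579528808594), 36.07619857788086) 0.26212545129864373
```

Call:
carry_out(
  moves=[
    [[0,0,0,0,0,0,-0.2],[0,0,0,0,0,0,0],[0,0,0,0,0,0,0],[0,0,0,0,0,0,0],[0,0,0,0,0.06,-0.05,0],[0,0,0,0,0.06,-0.07,0],[0,0,0,0,0,0,0],[0,0,0,0,0,0,0]],
  ],
)

```text
time: 20.15
tool_pos: [0.6074, -0.0074, 0.2345]
tool_rot: [-0.0, 0.739, -0.674, -0.0]
contact_force: [-0.5, 1.1, -0.3]
gripper_width: 0.502
```

```bash
python3 - <<'E'
from h import *
plan(.6106,-.007,.2292,-84.7,1)
T=tw();d=grab_frame('wrist');P=pts(d,T@d['hand_eye'])
save(cv2.resize(d['frame'][130:340,220:430],(600,600),interpolation=cv2.INTER_CUBIC),'w10c')
q=P.reshape(-1,3);q=q[np.isfinite(q[:,0])]
a=np.radians(5.3);ux=np.array([np.cos(a),np.sin(a)]);uy=np.array([-ux[1],ux[0]])
rel=q[:,:2]-np.array([.6356,-.0044]);X=rel@ux*1000;Y=rel@uy*1000;Z=q[:,2]*1000
m=(abs(Y)<4)&(Z>240)&(Z<272)&(X>-45)&(X<24)
for x in range(-44,20,1):
    k=m&(X>=x)&(X<x+1);kk=k&(Z>260.8)
    if k.sum():print(x,k.sum(),kk.sum(),end='; ')
E
```

```text
pos [ 0.6074 -0.0074  0.2345] yaw -84.75 tiltvec [ 3.e-04  9.e-04 -1.e+00] turn z total(deg) -0.05 F [-0.5  1.1 -0.3] t 20.15 w 0.502
0 [-0.004  0.01  -0.01  -0.003 -0.08   0.132]
-34 1 1; -33 19 19; -32 34 34; -31 40 40; -30 28 28; -29 40 40; -28 40 40; -27 26 26; -26 40 40; -25 34 34; -24 37 37; -23 38 38; -22 43 43; -21 43 42; -20 32 31; -19 34 34; -18 46 46; -17 35 34; -16 63 42; -15 196 47; -14 6 2; -10 3 3; -9 36 36; -8 43 42; -7 41 41; -6 43 43; -5 39 39; -4 42 42; -3 40 40; -2 48 48; -1 41 41; 0 45 45; 1 38 38; 2 43 43; 3 42 42; 4 46 46; 5 47 46; 6 41 41; 7 46 46; 8 74 52; 9 53 14; 10 48 1; 11 38 0; 12 48 2; 13 48 1; 14 49 0; 15 46 0; 16 49 0; 17 40 0; 18 122 1; 19 97 0;
```

View pics/w10c.png

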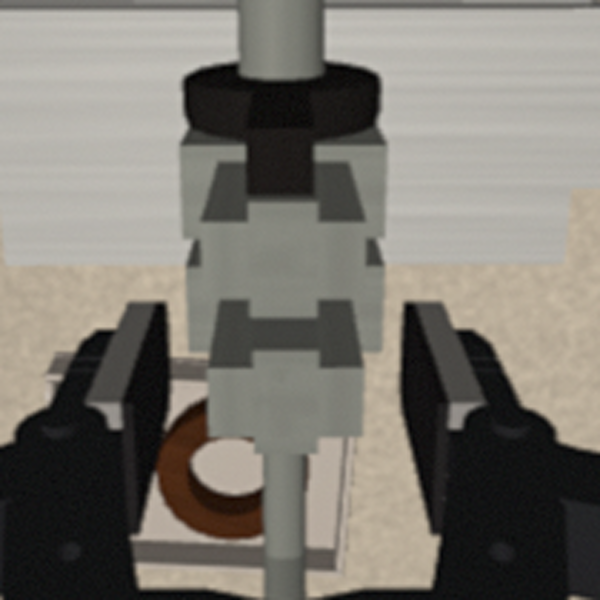

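The large is still against the buffer, and the medium stands 5 mm short of it. Regripping 5 mm higher and about 5 mm further out, then pushing.

Call:
carry_out(
  moves=[
    [[0,0,0,0,0.025,0,0],[0,0,0,0,0,0,-1],[0,0,0,0,0,0,-1],[0,0,0,0,0,0,-1],[0,0,0,0,0,0,-1],[0,0,0,0,0,0,-1]],
  ],
)

```text
time: 20.7
tool_pos: [0.6063, -0.0074, 0.234]
tool_rot: [-0.0, 0.739, -0.674, -0.001]
contact_force: [0.7, 0.6, 1.5]
gripper_width: 0.269
```

Call:
carry_out(
  moves=[
    [[0,0,0,0,-0.05,0,-1],[0,0,0,0,-0.03,0,-1],[0,0,0,0,0,0,-1],[0,0,0,0,0,0,-1]],
  ],
)

```text
time: 21.03
tool_pos: [0.6084, -0.0073, 0.234]
tool_rot: [0.001, 0.739, -0.674, -0.002]
contact_force: [-6.3, -0.7, 4.3]
gripper_width: 0.269
```

Call:
carry_out(
  moves=[
    [[0,0,0,0,-0.025,0,-1],[0,0,0,0,0,0,-1],[0,0,0,0,0,0,-1]],
  ],
)

```text
time: 21.28
tool_pos: [0.6087, -0.0073, 0.234]
tool_rot: [0.002, 0.739, -0.674, -0.003]
contact_force: [-7.2, -0.4, 4.5]
gripper_width: 0.266
```

Resistance comes at the same basket position, so it is basket-to-basket contact and not the fingers. The large leaned slightly under the push. I'll check the plate-edge and block shape in the clouds.

```bash
python3 - <<'E'
from h import *
D=np.load('side0.npz')['P'].reshape(-1,3);D=D[np.isfinite(D[:,0])]
for nm,o,yaw,h,zb in [('medium',(.6185,.3185),13.2,90,152),('small',(.434,.335),7,70,142)]:
    a=np.radians(yaw);ux=np.array([np.cos(a),np.sin(a)]);uy=np.array([-ux[1],ux[0]])
    r=D[:,:2]-np.array(o);X=r@ux*1000;Y=r@uy*1000;Z=D[:,2]*1000
    k=(abs(Z-h-1)<4)&(abs(X)<45)
    print(nm,[(y,int((k&(Y>=y)&(Y<y+6)).sum()),np.round(X[k&(Y>=y)&(Y<y+6)].min(),1)) for y in range(-72,72,6) if (k&(Y>=y)&(Y<y+6)).sum()])
    # front of block: X by Z for |Y|<15
    k=(abs(Y)<14)&(X>-30)&(X<12)
    for z in range(h-20,zb+34,6):
        kk=k&(Z>=z)&(Z<z+6)
        if kk.sum():print(z,kk.sum(),np.round(np.percentile(X[kk],[5,50]),1),end=' | ')
    print()
print(state()['contact_force'],state()['time'])
d=grab_frame('side');f=d['frame'];save(cv2.resize(f[165:220,272:332],(654,600),interpolation=cv2.INTER_LANCZOS4),'s11')
d0=np.load('side0.npz')['frame'];save(cv2.resize(d0[232:305,240:295],(452,600),interpolation=cv2.INTER_LANCZOS4),'s0small')
P=pts(d,d['world_from_camera']);np.savez('s11.npz',P=P)
E
```

```text
medium [(-72, 18, np.float64(-16.6)), (-66, 10, np.float64(-4.5)), (-60, 8, np.float64(-14.4)), (-54, 11, np.float64(-14.4)), (-48, 6, np.float64(-14.1)), (-42, 8, np.float64(-16.0)), (-36, 8, np.float64(-17.7)), (-30, 6, np.float64(-13.2)), (-24, 3, np.float64(-14.0)), (-18, 4, np.float64(-14.3)), (-12, 4, np.float64(-14.5)), (-6, 8, np.float64(-15.5)), (0, 7, np.float64(-14.7)), (6, 9, np.float64(-15.5)), (12, 12, np.float64(-11.5)), (18, 21, np.float64(-17.0)), (24, 12, np.float64(-14.4)), (30, 14, np.float64(-16.4)), (36, 18, np.float64(-16.2)), (42, 19, np.float64(-15.8)), (48, 13, np.float64(-13.9)), (54, 17, np.float64(-15.2)), (60, 18, np.float64(-13.9)), (66, 19, np.float64(-16.7))]
82 1 [-13.4 -13.4] | 88 19 [-15.5 -10.2] | 94 10 [-9.6 -6.9] | 100 9 [-11.4  -8.2] | 106 20 [-10.2  -6.3] | 112 8 [-10.3  -8.8] | 118 12 [-9.5 -5.8] | 124 11 [-9.2 -7.9] | 130 7 [-9.2 -7.7] | 136 8 [-11.   -8.4] | 142 9 [-10.7  -8.1] | 148 16 [-11.   -7.8] | 154 17 [-11.   -4.8] | 160 11 [-8.3 -5.8] | 166 15 [-10.2  -7.6] | 172 13 [-9.4 -4.8] | 178 15 [-9.4 -6.1] | 184 28 [-9.2 -1.1] | 
small [(-
[... 430 characters left out ...]
, (18, 25, np.float64(-12.8)), (24, 16, np.float64(-14.4)), (30, 25, np.float64(-15.8)), (36, 20, np.float64(-13.9)), (42, 21, np.float64(-14.8)), (48, 23, np.float64(-15.7)), (54, 19, np.float64(-14.5)), (60, 33, np.float64(-15.0)), (66, 1, np.float64(19.9))]
62 1 [-7.6 -7.6] | 68 16 [-14.4 -10.9] | 74 14 [-13.1  -8.3] | 80 14 [-9.4 -8. ] | 86 12 [-8.6 -5.9] | 92 15 [-8.  -5.4] | 98 14 [-9. -5.] | 104 15 [-8.3 -3.6] | 110 10 [-8.5 -4.6] | 116 13 [-8.2 -3.9] | 122 9 [-10.1  -6.7] | 128 9 [-7.7 -6.3] | 134 12 [-9.2 -7.1] | 140 19 [-8.  -4.8] | 146 14 [-8.5 -4.4] | 152 16 [-8.6 -5. ] | 158 16 [-8.6 -2.6] | 164 13 [-8.1 -3.7] | 170 23 [-8.3 -3.4] | 
[-7.23665102 -0.41171295  4.47928208] 21.2833
```

View pics/s0small.png

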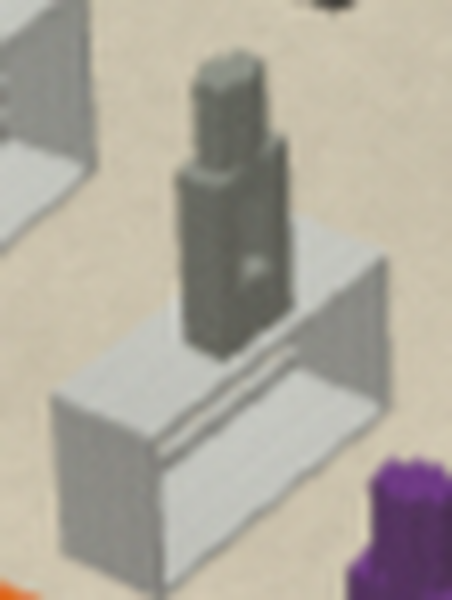

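View pics/s11.png

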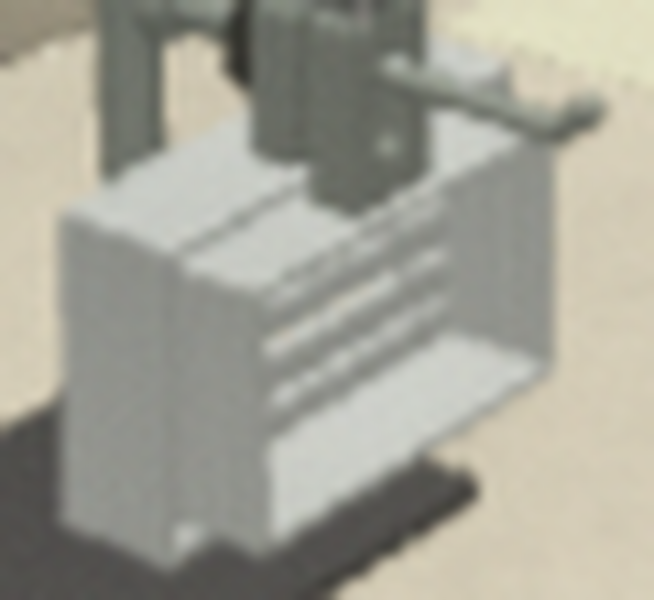

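```bash
cat >> h.py <<'E'
def geo(name):
    T=tw();d=grab_frame('wrist');P=pts(d,T@d['hand_eye']);save(d['frame'],name);np.savez(name+'.npz',P=P)
    q=P.reshape(-1,3);q=q[np.isfinite(q[:,0])]
    a=np.radians(5.3);ux=np.array([np.cos(a),np.sin(a)]);uy=np.array([-ux[1],ux[0]])
    rel=q[:,:2]-np.array([.6356,-.0044]);X=rel@ux*1000;Y=rel@uy*1000;Z=q[:,2]*1000
    for n,k in [('large top',(abs(Z-177)<4)&(X>-12)&(X<26)&(abs(Y)>25)&(abs(Y)<80)),('med top',(abs(Z-167)<4)&(X>-60)&(X<-18)&(abs(Y)>25)&(abs(Y)<72))]:
        A=np.c_[X[k],Y[k],np.ones(k.sum())];s=np.linalg.lstsq(A,Z[k],rcond=None)[0];print(n,k.sum(),'slopeX deg',np.degrees(s[0]).round(2),'slopeY',np.degrees(s[1]).round(2),'z',s[2].round(2))
    k=(abs(Y)<4)&(Z>250)&(X>-50)&(X<24)
    print('rib',[(x,int((k&(X>=x)&(X<x+1)&(Z>260.8)).sum())) for x in range(-45,12)])
    # edges of plates
    for n,z,w in [('large',177,85),('med',167,75)]:
        k=(abs(Z-z)<4)&(abs(Y)<w-3)&(abs(Y)>30)&(X>-60)&(X<35);print(n,'Xrange',np.percentile(X[k],[.5,99.5]).round(1),'Y', )
        k=(abs(Z-z)<4)&(X>-60)&(X<35)&(abs(Y)<100);print('   Y',np.percentile(Y[k],[.3,99.7]).round(1))
E
python3 - <<'E'
from h import *
print(state()['contact_force']);geo('g1')
E
```

```text
[-8.29941523 -1.30055546  4.99342217]
large top 8608 slopeX deg 1.23 slopeY 0.17 z 176.33
med top 3113 slopeX deg -1.5 slopeY 0.19 z 165.73
rib [(-45, 0), (-44, 0), (-43, 0), (-42, 0), (-41, 0), (-40, 0), (-39, 0), (-38, 0), (-37, 0), (-36, 0), (-35, 0), (-34, 0), (-33, 0), (-32, 0), (-31, 1), (-30, 17), (-29, 38), (-28, 36), (-27, 32), (-26, 43), (-25, 37), (-24, 30), (-23, 45), (-22, 43), (-21, 28), (-20, 42), (-19, 38), (-18, 43), (-17, 170), (-16, 985), (-15, 812), (-14, 96), (-13, 41), (-12, 43), (-11, 3), (-10, 38), (-9, 43), (-8, 43), (-7, 36), (-6, 43), (-5, 39), (-4, 44), (-3, 35), (-2, 46), (-1, 39), (0, 46), (1, 39), (2, 41), (3, 43), (4, 46), (5, 42), (6, 44), (7, 59), (8, 4), (9, 0), (10, 0), (11, 0)]
large Xrange [-14.3  29.7] Y
   Y [-84.4  84.8]
med Xrange [-38.7  29.9] Y
   Y [-78.1  79.6]
```

Call:
carry_out(
  moves=[
    [[0,0,0,0,0.05,0,-1],[0,0,0,0,0.05,0,-1],[0,0,0,0,0.05,0,-1],[0,0,0,0,0,0,-1],[0,0,0,0,0,0,-1]],
  ],
)

```text
time: 21.8
tool_pos: [0.6048, -0.0076, 0.234]
tool_rot: [-0.0, 0.739, -0.674, -0.0]
contact_force: [-0.3, -0.6, 1.3]
gripper_width: 0.268
```

```bash
python3 - <<'E'
from h import *
print(state()['contact_force'],tw()[:3,3]);geo('g2')
E
```

```text
[-0.28441042 -0.62292171  1.34432248] [ 0.60481599 -0.00760787  0.23401109]
large top 8804 slopeX deg -0.52 slopeY 0.16 z 176.38
med top 3362 slopeX deg -0.55 slopeY 0.19 z 166.14
rib [(-45, 0), (-44, 0), (-43, 0), (-42, 0), (-41, 0), (-40, 0), (-39, 0), (-38, 0), (-37, 0), (-36, 0), (-35, 4), (-34, 23), (-33, 35), (-32, 33), (-31, 39), (-30, 35), (-29, 41), (-28, 34), (-27, 40), (-26, 38), (-25, 42), (-24, 36), (-23, 45), (-22, 58), (-21, 532), (-20, 1173), (-19, 301), (-18, 50), (-17, 47), (-16, 23), (-15, 0), (-14, 0), (-13, 0), (-12, 0), (-11, 0), (-10, 4), (-9, 35), (-8, 41), (-7, 43), (-6, 45), (-5, 44), (-4, 37), (-3, 40), (-2, 51), (-1, 44), (0, 43), (1, 36), (2, 48), (3, 41), (4, 45), (5, 48), (6, 46), (7, 47), (8, 48), (9, 17), (10, 1), (11, 0)]
large Xrange [-15.5  28.3] Y
   Y [-84.4  84.8]
med Xrange [-40.6  28.4] Y
   Y [-76.9  74.8]
```

View pics/g2.png

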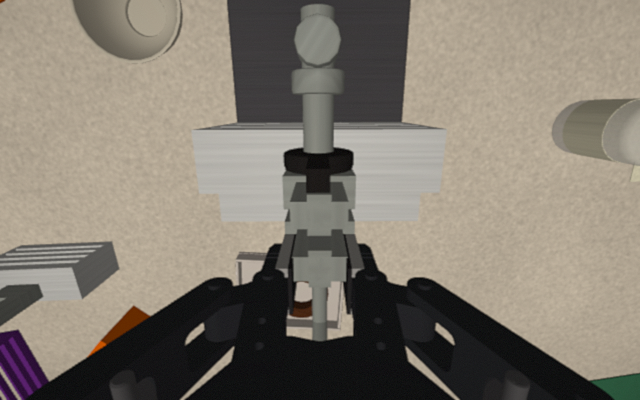

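```bash
python3 - <<'E'
from h import *
for n in ['g2','w2','w9','w1']:
    P=np.load(n+'.npz')['P'];q=P.reshape(-1,3);q=q[np.isfinite(q[:,0])]
    o,yaw,z=((.6356,-.0044),5.3,177) if n!='w1' else ((.4884,-.3087),-11.3,110)
    if n=='w2': o,yaw,z=(.4939,-.0161),5.1,195
    a=np.radians(yaw);ux=np.array([np.cos(a),np.sin(a)]);uy=np.array([-ux[1],ux[0]])
    rel=q[:,:2]-np.array(o);X=rel@ux*1000;Y=rel@uy*1000;Z=q[:,2]*1000
    k=(abs(Z-z)<4)&(X>-25)&(X<35)
    print(n,[(y,np.round(X[k&(Y>=y)&(Y<y+3)].min(),1)) for y in range(-84,84,3) if (k&(Y>=y)&(Y<y+3)).sum()])
# side: large alone not saved; s11 cloud
D=np.load('s11.npz')['P'].reshape(-1,3);D=D[np.isfinite(D[:,0])]
im=cv2.imread('pics/g2.png');cv2.imwrite('pics/g2c.png',cv2.resize(im[140:240,240:400],(800,500),interpolation=cv2.INTER_CUBIC))
im=cv2.imread('pics/w5.png');cv2.imwrite('pics/w5c.png',cv2.resize(im[100:260,200:440],(800,533),interpolation=cv2.INTER_CUBIC))
E
```

```text
g2 [(-84, np.float64(-15.4)), (-81, np.float64(-15.4)), (-78, np.float64(-15.5)), (-75, np.float64(-15.5)), (-72, np.float64(-15.3)), (-69, np.float64(-15.5)), (-66, np.float64(-15.3)), (-63, np.float64(-15.5)), (-60, np.float64(-15.5)), (-57, np.float64(-15.5)), (-54, np.float64(-15.3)), (-51, np.float64(-15.6)), (-48, np.float64(-15.4)), (-45, np.float64(-15.5)), (-42, np.float64(-15.5)), (-39, np.float64(-15.5)), (-36, np.float64(-15.3)), (-33, np.float64(-15.7)), (-30, np.float64(-15.2)), (-27, np.float64(-15.2)), (-24, np.float64(0.5)), (-21, np.float64(15.1)), (-18, np.float64(15.7)), (-15, np.float64(16.4)), (-12, np.float64(16.6)), (9, np.float64(17.2)), (12, np.float64(16.3)), (15, np.float64(15.8)), (18, np.float64(15.0)), (21, np.float64(0.7)), (24, np.float64(-14.9)), (27, np.float64(-15.2)), (30, np.float64(-15.3)), (33, np.float64(-15.4)), (36, np.float64(-15.4)), (39, np.float64(-15.6)), (42, np.float64(-15.5)), (45, np.float64(-15.4)), (48, np.float64(-15.9)), (51, np.float64(-16.0)), (54, np.float64(-15.9)), (57, np.float64(-16.0)), (60, np.float64(-15.9)), (63, np.f
[... 3527 characters left out ...]
p.float64(7.8)), (0, np.float64(8.6)), (3, np.float64(8.4)), (6, np.float64(8.6)), (9, np.float64(8.4)), (12, np.float64(8.6)), (15, np.float64(8.4)), (18, np.float64(-14.7)), (21, np.float64(-14.4)), (24, np.float64(-14.6)), (27, np.float64(-14.5)), (30, np.float64(-14.6)), (33, np.float64(-14.8)), (36, np.float64(-14.6)), (39, np.float64(-14.9)), (42, np.float64(-14.7)), (45, np.float64(-15.1)), (48, np.float64(-14.8)), (51, np.float64(-15.0)), (54, np.float64(-15.1)), (57, np.float64(-14.9)), (60, np.float64(-15.2)), (63, np.float64(-15.0)), (66, np.float64(-15.2)), (69, np.float64(-15.0)), (72, np.float64(-15.1)), (75, np.float64(-15.1)), (78, np.float64(-15.1)), (81, np.float64(-15.2))]
```

View pics/w5c.png

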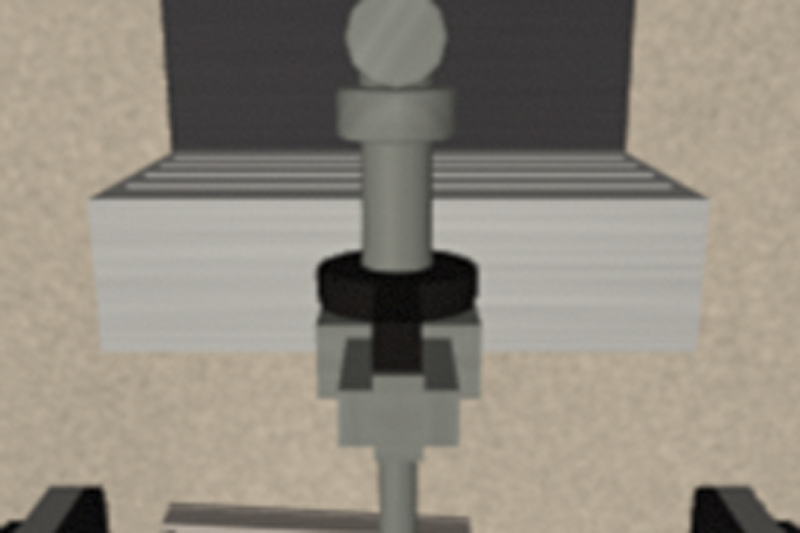

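View pics/g2c.png

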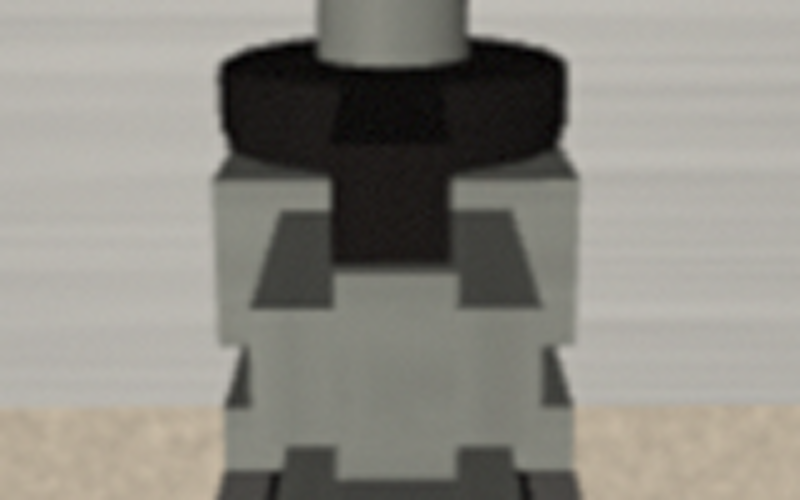

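```bash
python3 - <<'E'
from h import *
f=np.load('side0.npz')['frame']
a=cv2.resize(f[225:262,212:256],(400,336),interpolation=cv2.INTER_NEAREST)
b=cv2.resize(f[262:299,246:290],(400,336),interpolation=cv2.INTER_NEAREST)
im=cv2.imread('pics/s5.png')[:,:,::-1]
c=im[250:430,220:480];c=cv2.resize(c,(400,277))
e=cv2.imread('pics/s8.png')[:,:,::-1][270:450,340:600];e=cv2.resize(e,(400,277))
save(np.vstack([np.hstack([a,b])[:310],np.hstack([c,e])]),'cmp')
E
```

```text
(no output)
```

View pics/cmp.png

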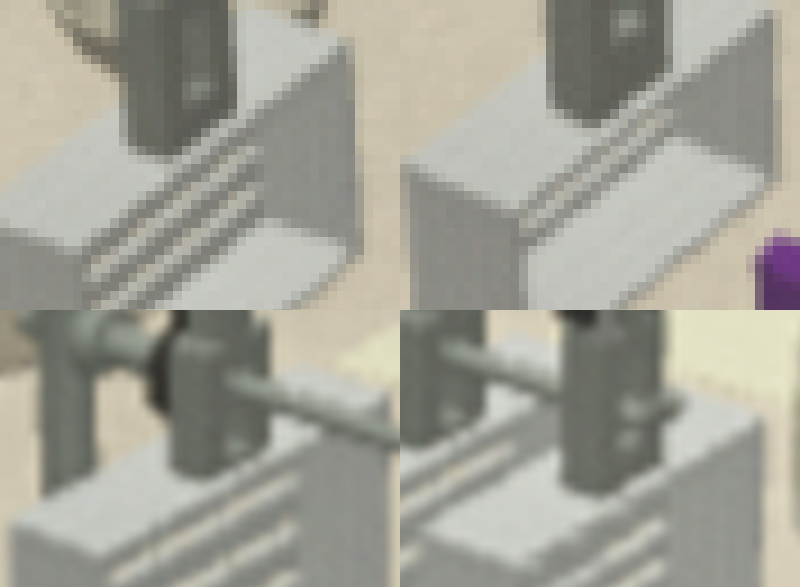

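Measured: under push the large pitches +1.75° and the medium -1°, and the medium's block sits at the large's top-plate front edge. So pushing high on the tab only twists the medium in the grip. I'll release and push low on the block front instead, with the fingers straddling the bar.

Call:
carry_out(
  moves=[
    [[0,0,0,0,0,0,-0.2],[0,0,0,0,0,0,0.1],[0,0,0,0,0,0,0.1],[0,0,0,0,0.15,-0.1,0.1],[0,0,0,0,0.25,0,0.1],[0,0,0,0,0.2,0,0.1],[0,0,0,0,0,0,0.1],[0,0,0,0,0,0,0.1]],
  ],
)

```text
time: 22.52
tool_pos: [0.5801, -0.0099, 0.2381]
tool_rot: [-0.0, 0.739, -0.674, -0.0]
contact_force: [-0.8, 0.6, 0.2]
gripper_width: 0.55
```

```bash
python3 - <<'E'
from h import *
plan(.58,-.0097,.19,-84.7,1)
print(state()['ft_torque']);geo('g3')
d=grab_frame('side');save(cv2.resize(d['frame'][120:220,240:360],(720,600),interpolation=cv2.INTER_CUBIC),'s12')
E
```

```text
pos [ 0.5801 -0.0099  0.2381] yaw -84.76 tiltvec [-2.e-04  9.e-04 -1.e+00] turn z total(deg) -0.06 F [-0.8  0.6  0.2] t 22.52 w 0.55
0 [ 1.000e-03  1.100e-02 -1.200e-02 -4.000e-03  1.000e-03  1.204e+00]
[-0.02238447 -0.03159865  0.01924472]
large top 9400 slopeX deg -0.42 slopeY 0.15 z 176.35
med top 3735 slopeX deg -0.31 slopeY 0.52 z 166.24
rib [(-45, 1181), (-44, 410), (-43, 8), (-42, 0), (-41, 0), (-40, 0), (-39, 0), (-38, 0), (-37, 0), (-36, 0), (-35, 15), (-34, 38), (-33, 43), (-32, 38), (-31, 44), (-30, 39), (-29, 43), (-28, 43), (-27, 38), (-26, 44), (-25, 40), (-24, 48), (-23, 38), (-22, 41), (-21, 46), (-20, 43), (-19, 42), (-18, 45), (-17, 48), (-16, 3), (-15, 0), (-14, 0), (-13, 0), (-12, 0), (-11, 0), (-10, 0), (-9, 42), (-8, 49), (-7, 41), (-6, 50), (-5, 43), (-4, 51), (-3, 47), (-2, 52), (-1, 50), (0, 42), (1, 53), (2, 48), (3, 53), (4, 52), (5, 50), (6, 54), (7, 45), (8, 57), (9, 3), (10, 0), (11, 0)]
large Xrange [-15.6  28.1] Y
   Y [-84.5  84.9]
med Xrange [-40.9 -17.6] Y
   Y [-74.5  75. ]
```

View pics/s12.png

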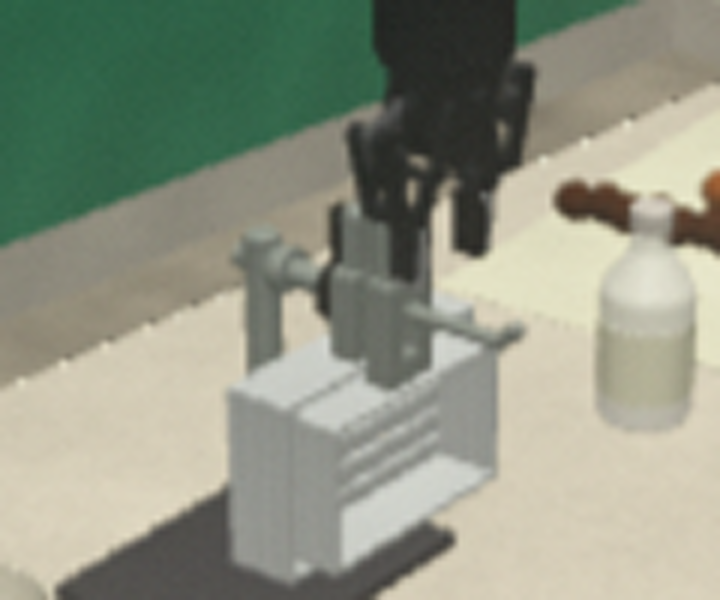

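Call:
carry_out(
  moves=[
    [[0,0,0,0,0,0.3,0.1],[0,0,0,0,0,0.4,0.1],[0,0,0,0,0,0.35,0.1],[0,0,0,0,0,0.15,-0.5],[0,0,0,0,0,0,-0.5],[0,0,0,0,-0.05,0,-0.5],[0,0,0,0,-0.05,0,-0.5],[0,0,0,0,0,0,-0.5]],
  ],
)

```text
time: 23.28
tool_pos: [0.5856, -0.0095, 0.1911]
tool_rot: [-0.001, 0.739, -0.674, 0.0]
contact_force: [0.4, -1.0, 0.4]
gripper_width: 0.251
```

Call:
carry_out(
  moves=[
    [[0,0,0,0,-0.05,0,-0.5],[0,0,0,0,-0.05,0,-0.5],[0,0,0,0,0,0,-0.5],[0,0,0,0,0,0,-0.5]],
  ],
)

```text
time: 23.62
tool_pos: [0.5888, -0.0091, 0.1902]
tool_rot: [-0.0, 0.739, -0.674, -0.0]
contact_force: [-0.1, 0.2, 0.3]
gripper_width: 0.246
```

Call:
carry_out(
  moves=[
    [[0,0,0,0,-0.05,0,-0.5],[0,0,0,0,-0.025,0,-0.5],[0,0,0,0,0,0,-0.5],[0,0,0,0,0,0,-0.5]],
  ],
)

```text
time: 23.95
tool_pos: [0.5917, -0.0087, 0.1899]
tool_rot: [-0.0, 0.739, -0.674, -0.001]
contact_force: [0.6, -0.8, 1.1]
gripper_width: 0.251
```

Call:
carry_out(
  moves=[
    [[0,0,0,0,-0.025,0,-0.5],[0,0,0,0,-0.025,0,-0.5],[0,0,0,0,0,0,-0.5],[0,0,0,0,0,0,-0.5]],
  ],
)

```text
time: 24.28
tool_pos: [0.5928, -0.0087, 0.1898]
tool_rot: [0.001, 0.739, -0.674, -0.001]
contact_force: [-3.6, -0.3, 3.6]
gripper_width: 0.25
```

Call:
carry_out(
  moves=[
    [[0,0,0,0,-0.025,0,-0.5],[0,0,0,0,0,0,-0.5],[0,0,0,0,0,0,-0.5]],
  ],
)

```text
time: 24.53
tool_pos: [0.5929, -0.0087, 0.1899]
tool_rot: [0.002, 0.739, -0.674, -0.002]
contact_force: [-8.8, -0.9, 4.9]
gripper_width: 0.248
```

```bash
python3 - <<'E'
from h import *
plan(.58,-.0097,.19,-84.7,1)
print(state()['ft_torque']);geo('g4')
E
```

```text
pos [ 0.5929 -0.0087  0.1899] yaw -84.74 tiltvec [-5.5e-03  5.0e-04 -1.0e+00] turn z total(deg) -0.04 F [-8.8 -0.9  4.9] t 24.53 w 0.248
0 [ 0.062  0.012 -0.009 -0.005  0.324 -0.003]
[-0.2199934   1.35918189  0.00518743]
large top 14530 slopeX deg 0.87 slopeY 0.11 z 176.36
med top 4734 slopeX deg -3.12 slopeY 0.49 z 165.25
rib [(-45, 0), (-44, 0), (-43, 0), (-42, 0), (-41, 0), (-40, 0), (-39, 0), (-38, 0), (-37, 0), (-36, 0), (-35, 0), (-34, 5), (-33, 131), (-32, 881), (-31, 847), (-30, 52), (-29, 7), (-28, 51), (-27, 88), (-26, 69), (-25, 105), (-24, 85), (-23, 85), (-22, 90), (-21, 92), (-20, 94), (-19, 89), (-18, 101), (-17, 96), (-16, 99), (-15, 91), (-14, 107), (-13, 90), (-12, 111), (-11, 86), (-10, 92), (-9, 100), (-8, 95), (-7, 92), (-6, 118), (-5, 93), (-4, 109), (-3, 105), (-2, 111), (-1, 108), (0, 108), (1, 109), (2, 114), (3, 121), (4, 122), (5, 117), (6, 116), (7, 134), (8, 68), (9, 1), (10, 1), (11, 1)]
large Xrange [-14.4  29.5] Y
   Y [-84.6  84.8]
med Xrange [-38.9  29.4] Y
   Y [-74.6  74.9]
```

The medium is now hard up against the large: the ribs touch at the top, and the block meets the large's top-plate edge lower down. Holding about 10 N here.

Call:
carry_out(
  moves=[
    [[0,0,0,0,-0.012,0,-0.5],[0,0,0,0,0,0,-0.5],[0,0,0,0,0,0,-0.5],[0,0,0,0,0,0,-0.5],[0,0,0,0,0,0,-0.5],[0,0,0,0,0,0,-0.5],[0,0,0,0,0,0,-0.5],[0,0,0,0,0,0,-0.5]],
  ],
)

```text
time: 25.25
tool_pos: [0.5929, -0.0087, 0.1899]
tool_rot: [0.002, 0.739, -0.674, -0.003]
contact_force: [-10.6, -0.9, 4.6]
gripper_width: 0.252
```

Call:
carry_out(
  moves=[
    [[0,0,0,0,0.03,0,-0.5],[0,0,0,0,0.03,0,-0.5],[0,0,0,0,0.1,0,-0.5],[0,0,0,0,0.15,0,0],[0,0,0,0,0,0,0.1],[0,0,0,0,0,-0.3,0.1],[0,0,0,0,0,-0.4,0.1],[0,0,0,0,0,0,0.1]],
  ],
)

```text
time: 25.92
tool_pos: [0.5848, -0.0098, 0.2225]
tool_rot: [-0.002, 0.739, -0.674, 0.002]
contact_force: [1.3, -0.5, 0.7]
gripper_width: 0.549
```

```bash
python3 - <<'E'
from h import *
plan(.58,-.0097,.234,-84.7,1)
geo('g5')
d=grab_frame('side');save(cv2.resize(d['frame'][120:220,240:360],(720,600),interpolation=cv2.INTER_CUBIC),'s13')
E
```

```text
pos [ 0.5848 -0.0098  0.2225] yaw -84.74 tiltvec [ 6.3e-03  1.0e-04 -1.0e+00] turn z total(deg) -0.04 F [ 1.3 -0.5  0.7] t 25.92 w 0.549
0 [-0.072 -0.005 -0.008 -0.014  0.118 -0.289]
large top 10607 slopeX deg 0.28 slopeY 0.27 z 176.38
med top 3900 slopeX deg -3.55 slopeY 0.63 z 165.26
rib [(-45, 0), (-44, 0), (-43, 5), (-42, 200), (-41, 1110), (-40, 585), (-39, 18), (-38, 0), (-37, 0), (-36, 0), (-35, 0), (-34, 0), (-33, 0), (-32, 0), (-31, 0), (-30, 0), (-29, 0), (-28, 18), (-27, 47), (-26, 56), (-25, 50), (-24, 60), (-23, 46), (-22, 59), (-21, 46), (-20, 51), (-19, 58), (-18, 49), (-17, 64), (-16, 50), (-15, 49), (-14, 60), (-13, 60), (-12, 49), (-11, 52), (-10, 56), (-9, 56), (-8, 57), (-7, 56), (-6, 60), (-5, 59), (-4, 65), (-3, 60), (-2, 64), (-1, 62), (0, 58), (1, 68), (2, 63), (3, 64), (4, 66), (5, 63), (6, 63), (7, 68), (8, 54), (9, 0), (10, 1), (11, 2)]
large Xrange [-14.7  28.9] Y
   Y [-84.4  84.9]
med Xrange [-39.3 -17. ] Y
   Y [-74.5  75. ]
```

View pics/s13.png

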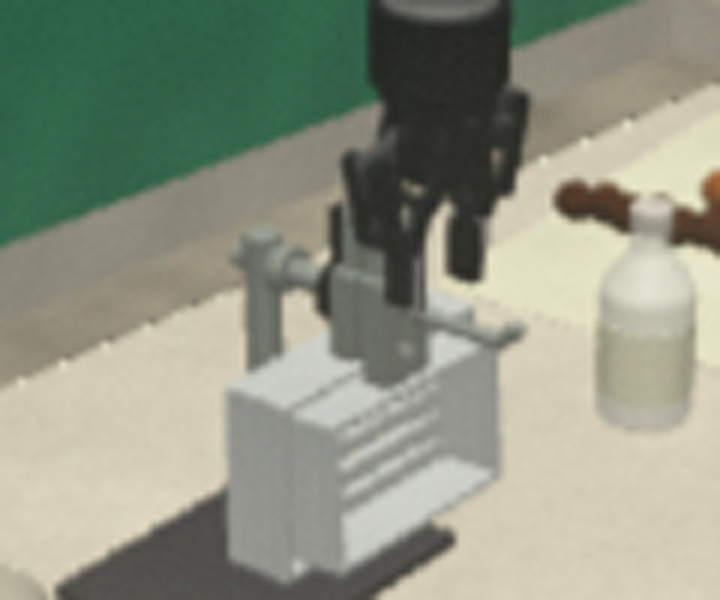

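The medium stays hung, tilted about 3°, with its rib touching the large's. Going to the small one.

Call:
carry_out(
  moves=[
    [[0,0,0,0,0.2,-0.4,0.1],[0,0,0,0,0.3,-0.3,0.1],[0,0,0,-0.5,0.3,0,1],[0,0,-0.1,-0.7,0.2,0,1],[0,0,-0.1,-0.7,0.2,0,1],[0,0,-0.1,-0.7,0.2,0,1],[0,0,0,-0.7,0.2,0,1],[0,0,0,-0.7,0.2,0,1]],
  ],
)

```text
time: 26.68
tool_pos: [0.4932, 0.1433, 0.2452]
tool_rot: [0.0, 0.747, -0.664, -0.001]
contact_force: [-0.1, 0.0, 0.1]
gripper_width: 0.995
```

Call:
carry_out(
  moves=[
    [[0,0,0,-0.7,0.2,0,1],[0,0,0,-0.7,0.2,0,1],[0,0,0,-0.7,0.2,0,1],[0,0,0,-0.7,0.2,0,1],[0,0,0,-0.7,0.2,0,1],[0,0,0,-0.7,0.2,0,1],[0,0,0,-0.6,0.2,0,1],[0,0,0,0,0,0,1]],
  ],
)

```text
time: 27.35
tool_pos: [0.4139, 0.3293, 0.2454]
tool_rot: [0.0, 0.749, -0.663, -0.002]
contact_force: [0.5, 0.6, -0.7]
gripper_width: 1.001
```

Call:
carry_out(
  moves=[
    [[0,0,0,0,0,0,1],[0,0,0,0,0,0,1]],
  ],
)

```text
time: 27.52
tool_pos: [0.416, 0.3259, 0.2457]
tool_rot: [0.0, 0.748, -0.664, -0.001]
contact_force: [-0.1, -0.7, -0.3]
gripper_width: 0.999
```

```bash
python3 - <<'E'
from h import *
tab('w20',(.433,.335),[(.13,.146),(.165,.18),(.065,.075)])
plan(.433,.3345,.144,-82.5,5)
E
```

```text
0.13 474 ((433.5778503417969, 333.837158203125), (17.760066986083984, 38.01694107055664), 8.297123908996582) 0.14132835101388597
0.165 694 ((433.5565490722656, 333.9576721191406), (17.75998878479004, 24.026031494140625), 9.257604598999023) 0.17538734336238887
0.065 4020 ((440.19775390625, 334.8493957519531), (44.219703674316406, 130.21466064453125), 7.942010879516602) 0.06949327475255918
pos [0.4162 0.3256 0.2459] yaw -83.29 tiltvec [-1.2e-03  3.0e-04 -1.0e+00] turn z total(deg) -0.79 F [-0.3  0.1 -0.2] t 27.57 w 0.998
0 [ 0.003  0.001 -0.032 -0.034 -0.089  0.509]
1 [ 0.003  0.001 -0.032 -0.034 -0.089  0.509]
2 [ 0.003  0.001 -0.032 -0.033 -0.089  0.509]
3 [ 0.003  0.001 -0.032 -0.033 -0.089  0.509]
4 [ 0.003  0.001 -0.032 -0.033 -0.089  0.509]
```

View pics/w20.png

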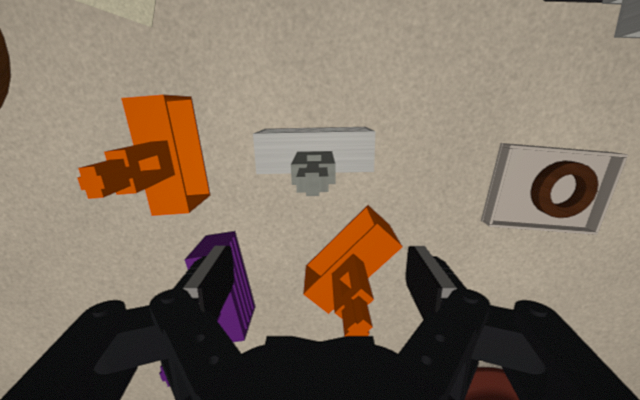

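The small grey basket is at (312,165) in the wrist view; orange and purple stay clear of the fingers. Descending and gripping.

Call:
carry_out(
  moves=[
    [[0,0,-0.15,-0.08,-0.23,0.3,1],[0,0,-0.15,-0.08,-0.23,0.5,1],[0,0,0,0,0,0.6,1],[0,0,0,0,0,0.6,1],[0,0,0,0,0,0.4,1],[0,0,0,0,0,0.1,1],[0,0,0,0,0,0,1],[0,0,0,0,0,0,1]],
  ],
)

```text
time: 28.23
tool_pos: [0.4342, 0.3347, 0.1472]
tool_rot: [-0.001, 0.756, -0.655, -0.0]
contact_force: [-0.1, -0.1, 0.2]
gripper_width: 0.998
```

Call:
carry_out(
  moves=[
    [[0,0,0,0,0,0,0.5],[0,0,0,0,0,0,0],[0,0,0,0,0,0,-1],[0,0,0,0,0,0,-1],[0,0,0,0,0,0,-1],[0,0,0,0,0,0,-1],[0,0,0,0,0,0,-1]],
  ],
)

```text
time: 28.82
tool_pos: [0.4337, 0.3351, 0.1469]
tool_rot: [-0.0, 0.756, -0.654, -0.0]
contact_force: [-0.5, -1.8, 1.6]
gripper_width: 0.274
```

```bash
python3 - <<'E'
from h import *
plan(.488,-.0183,.2485,-84.7,13)
E
```

```text
pos [0.4337 0.3351 0.1469] yaw -81.74 tiltvec [-1.0e-04  1.2e-03 -1.0e+00] turn z total(deg) 2.96 F [-0.5 -1.8  1.6] t 28.82 w 0.274
0 [-0.     0.001  0.046  0.687 -0.009 -0.196]
1 [-0.     0.001  0.046  0.687 -0.011 -0.196]
2 [-0.     0.001  0.046  0.687 -0.014 -0.196]
3 [-0.     0.001  0.046  0.687 -0.017 -0.196]
4 [-0.     0.001  0.046  0.687 -0.019 -0.196]
5 [-0.     0.001  0.046  0.687 -0.022 -0.196]
6 [-0.     0.001  0.046  0.687 -0.025 -0.196]
7 [-0.     0.001  0.046  0.687 -0.028 -0.196]
8 [-0.     0.001  0.046  0.687 -0.03  -0.196]
9 [-0.     0.001  0.046  0.687 -0.033 -0.196]
10 [-0.     0.001  0.046  0.687 -0.036 -0.196]
11 [-0.     0.001  0.046  0.687 -0.039 -0.196]
12 [-0.     0.001  0.046  0.686 -0.041 -0.195]
```

Call:
carry_out(
  moves=[
    [[0,0,0,0,0,-0.3,-1],[0,0,0,0,0,-0.6,-1],[0,0,0,0,0,-0.7,-1],[0,0,0.05,0.3,0,-0.6,-1],[0,0,0.05,0.7,0,-0.36,-1],[0,0,0.05,0.7,0,0,-1],[0,0,0.05,0.7,-0.01,0,-1],[0,0,0.05,0.7,-0.02,0,-1]],
  ],
)

```text
time: 29.48
tool_pos: [0.451, 0.2112, 0.2492]
tool_rot: [-0.0, 0.749, -0.662, -0.001]
contact_force: [-0.6, -1.0, -2.1]
gripper_width: 0.272
```

Call:
carry_out(
  moves=[
    [[0,0,0.05,0.7,-0.02,0,-1],[0,0,0.05,0.7,-0.02,0,-1],[0,0,0.05,0.7,-0.03,0,-1],[0,0,0.05,0.7,-0.03,0,-1],[0,0,0.05,0.7,-0.04,0,-1],[0,0,0.05,0.7,-0.04,0,-1],[0,0,0.05,0.7,-0.04,0,-1],[0,0,0.05,0.6,-0.04,0,-1]],
  ],
)

```text
time: 30.15
tool_pos: [0.4848, -0.007, 0.2484]
tool_rot: [0.0, 0.737, -0.676, -0.001]
contact_force: [-0.1, 0.2, -3.1]
gripper_width: 0.27
```

Call:
carry_out(
  moves=[
    [[0,0,0,0.4,-0.03,0,-1],[0,0,0,0.2,-0.03,0,-1],[0,0,0,0,0,0,-1],[0,0,0,0,0,0,-1],[0,0,0,0,0,0,-1]],
  ],
)

```text
time: 30.57
tool_pos: [0.4895, -0.0281, 0.2483]
tool_rot: [-0.0, 0.738, -0.675, -0.001]
contact_force: [-0.3, -0.1, -3.1]
gripper_width: 0.266
```

```bash
python3 - <<'E'
from h import *
plan(.490,-.0182,.2494,-84.7,1)
geo('g6')
E
```

```text
pos [ 0.4895 -0.0281  0.2483] yaw -84.93 tiltvec [-0.0011  0.0017 -1.    ] turn z total(deg) -0.23 F [-0.3 -0.1 -3.1] t 30.57 w 0.266
0 [ 0.011  0.02  -0.047 -0.246 -0.036 -0.028]
large top 813 slopeX deg -4.98 slopeY 0.31 z 175.35
med top 4927 slopeX deg -2.9 slopeY 0.61 z 165.56
rib [(-45, 0), (-44, 0), (-43, 0), (-42, 0), (-41, 0), (-40, 0), (-39, 0), (-38, 0), (-37, 0), (-36, 0), (-35, 0), (-34, 0), (-33, 0), (-32, 0), (-31, 0), (-30, 0), (-29, 0), (-28, 0), (-27, 0), (-26, 0), (-25, 0), (-24, 0), (-23, 0), (-22, 0), (-21, 0), (-20, 0), (-19, 0), (-18, 0), (-17, 0), (-16, 0), (-15, 0), (-14, 0), (-13, 0), (-12, 0), (-11, 0), (-10, 0), (-9, 0), (-8, 0), (-7, 0), (-6, 0), (-5, 0), (-4, 0), (-3, 0), (-2, 0), (-1, 0), (0, 0), (1, 0), (2, 0), (3, 0), (4, 0), (5, 0), (6, 0), (7, 0), (8, 0), (9, 0), (10, 0), (11, 0)]
large Xrange [-15.4  -9.2] Y
   Y [-84.2  84.8]
med Xrange [-39.8 -13.3] Y
   Y [-80.7  81.5]
```

View pics/g6.png

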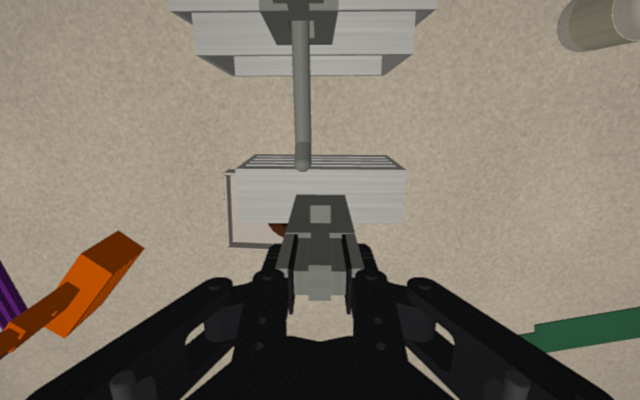

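The bar tip at column 303 is about 10 mm to tool -x of the small's eye at column 320. I'll correct that and advance.

Call:
carry_out(
  moves=[
    [[0,0,-0.04,-0.15,0,-0.03,-1],[0,0,0,-0.1,0,0,-1],[0,0,0,0,0,0,-1],[0,0,0,0,0,0,-1],[0,0,0,0,0,0,-1]],
  ],
)

```text
time: 31.03
tool_pos: [0.4888, -0.0188, 0.2496]
tool_rot: [-0.0, 0.739, -0.674, -0.001]
contact_force: [-0.5, -0.3, -2.4]
gripper_width: 0.266
```

Call:
carry_out(
  moves=[
    [[0,0,0,0,-0.25,0,-1],[0,0,0,0,-0.35,0,-1],[0,0,0,0,-0.35,0,-1],[0,0,0,0,-0.35,0,-1],[0,0,0,0,-0.3,0,-1],[0,0,0,0,0,0,-1],[0,0,0,0,0,0,-1],[0,0,0,0,0,0,-1]],
  ],
)

```text
time: 31.7
tool_pos: [0.552, -0.0134, 0.2493]
tool_rot: [0.0, 0.738, -0.674, -0.001]
contact_force: [-0.3, 1.6, -2.5]
gripper_width: 0.268
```

```bash
python3 - <<'E'
from h import *
plan(.555,-.0121,.2341,-84.7,1)
d=grab_frame('side');save(cv2.resize(d['frame'][120:220,240:360],(720,600),interpolation=cv2.INTER_CUBIC),'s14')
E
```

```text
pos [ 0.552  -0.0134  0.2493] yaw -84.8 tiltvec [-0.0016  0.001  -1.    ] turn z total(deg) -0.1 F [-0.3  1.6 -2.5] t 31.7 w 0.268
0 [ 0.017  0.013 -0.02  -0.026 -0.077  0.38 ]
```

View pics/s14.png

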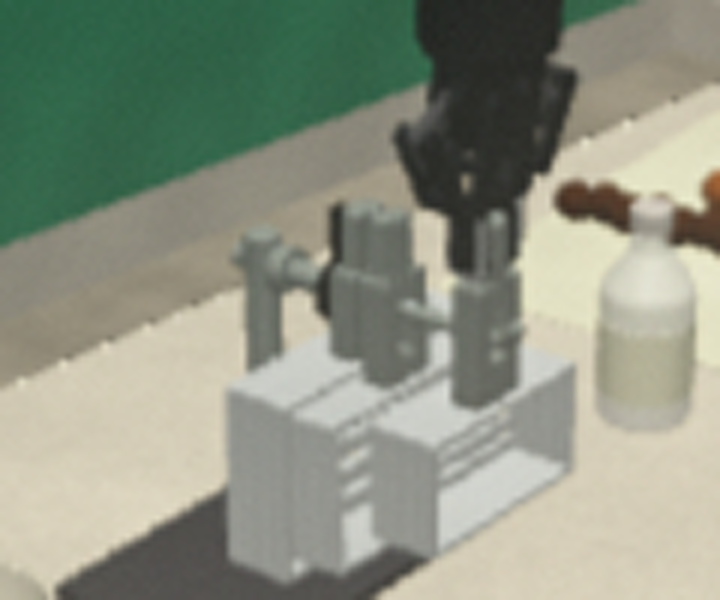

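The side view shows the bar through the small's slot, clear in front of the medium. Lowering.

Call:
carry_out(
  moves=[
    [[0,0,0,-0.03,-0.07,0,-1],[0,0,0,0,0,0.12,-1],[0,0,0,0,0,0.14,-1],[0,0,0,0,0,0.1,-1],[0,0,0,0,0,0.02,-1],[0,0,0,0,0,0,-1],[0,0,0,0,0,0,-1],[0,0,0,0,0,0,-1]],
  ],
)

```text
time: 32.42
tool_pos: [0.5551, -0.0119, 0.2342]
tool_rot: [-0.0, 0.738, -0.674, -0.001]
contact_force: [-0.5, -0.6, -1.8]
gripper_width: 0.272
```

Call:
carry_out(
  moves=[
    [[0,0,0,0,0,0.01,-1],[0,0,0,0,-0.1,0,-1],[0,0,0,0,-0.2,0,-1],[0,0,0,0,-0.2,0,-1],[0,0,0,0,-0.2,0,-1],[0,0,0,0,-0.1,0,-1],[0,0,0,0,0,0,-1],[0,0,0,0,0,0,-1]],
  ],
)

```text
time: 33.08
tool_pos: [0.5874, -0.0089, 0.2337]
tool_rot: [-0.0, 0.739, -0.674, -0.001]
contact_force: [-1.0, 0.0, -2.0]
gripper_width: 0.266
```

Call:
carry_out(
  moves=[
    [[0,0,0,0,-0.025,0,-1],[0,0,0,0,0,0,-1],[0,0,0,0,0,0,-1],[0,0,0,0,0,0,-1]],
  ],
)

```text
time: 33.42
tool_pos: [0.5879, -0.0089, 0.234]
tool_rot: [-0.0, 0.738, -0.674, -0.001]
contact_force: [-1.2, -0.2, -1.6]
gripper_width: 0.268
```

Call:
carry_out(
  moves=[
    [[0,0,0,0,-0.025,0,-1],[0,0,0,0,-0.02,0,-1],[0,0,0,0,0,0,-1],[0,0,0,0,0,0,-1]],
  ],
)

```text
time: 33.75
tool_pos: [0.5892, -0.0088, 0.2336]
tool_rot: [0.001, 0.738, -0.674, -0.001]
contact_force: [-4.4, -0.7, -1.1]
gripper_width: 0.274
```

```bash
python3 - <<'E'
from h import *
plan(.555,-.0121,.2341,-84.7,1)
geo('g7')
E
```

```text
pos [ 0.5892 -0.0088  0.2336] yaw -84.79 tiltvec [-2.9e-03  9.0e-04 -1.0e+00] turn z total(deg) -0.09 F [-4.4 -0.7 -1.1] t 33.75 w 0.274
0 [ 0.032  0.013 -0.019  0.004  0.858 -0.012]
large top 9446 slopeX deg 0.6 slopeY 0.23 z 176.32
med top 3441 slopeX deg -2.8 slopeY 0.57 z 165.38
rib [(-45, 32), (-44, 35), (-43, 40), (-42, 34), (-41, 37), (-40, 34), (-39, 54), (-38, 13), (-37, 110), (-36, 874), (-35, 870), (-34, 57), (-33, 0), (-32, 0), (-31, 0), (-30, 0), (-29, 19), (-28, 41), (-27, 47), (-26, 38), (-25, 44), (-24, 50), (-23, 45), (-22, 38), (-21, 52), (-20, 47), (-19, 41), (-18, 48), (-17, 44), (-16, 48), (-15, 47), (-14, 45), (-13, 45), (-12, 46), (-11, 45), (-10, 27), (-9, 49), (-8, 45), (-7, 41), (-6, 47), (-5, 47), (-4, 47), (-3, 45), (-2, 52), (-1, 51), (0, 46), (1, 47), (2, 48), (3, 51), (4, 52), (5, 51), (6, 50), (7, 55), (8, 31), (9, 2), (10, 0), (11, 1)]
large Xrange [-14.4  29.1] Y
   Y [-84.4  84.8]
med Xrange [-38.9 -16.9] Y
   Y [-74.5  75.3]
```

Contact with the medium is as before. I'll release and push low on the small's block.

Call:
carry_out(
  moves=[
    [[0,0,0,0,0.03,0,-1],[0,0,0,0,0,0,-0.2],[0,0,0,0,0,0,0.1],[0,0,0,0,0,0,0.1],[0,0,0,0,0.2,-0.1,0.1],[0,0,0,0,0.3,0,0.1],[0,0,0,0,0.23,0,0.1],[0,0,0,0,0,0,0.1]],
  ],
)

```text
time: 34.47
tool_pos: [0.5585, -0.0115, 0.2386]
tool_rot: [-0.0, 0.738, -0.674, -0.0]
contact_force: [0.2, 1.5, -0.3]
gripper_width: 0.548
```

Call:
carry_out(
  moves=[
    [[0,0,0,0,0,0.3,0.1],[0,0,0,0,0,0.4,0.1],[0,0,0,0,0,0.35,0.1],[0,0,0,0,0,0.14,-0.5],[0,0,0,0,0,0,-0.5],[0,0,0,0,-0.05,0,-0.5],[0,0,0,0,-0.05,0,-0.5],[0,0,0,0,0,0,-0.5]],
  ],
)

```text
time: 35.13
tool_pos: [0.5646, -0.0111, 0.1914]
tool_rot: [-0.001, 0.739, -0.674, 0.0]
contact_force: [0.3, 0.7, -0.2]
gripper_width: 0.25
```

```bash
python3 - <<'E'
from h import *
plan(.575,-.0102,.19,-84.7,1)
geo('g8')
d=grab_frame('side');save(cv2.resize(d['frame'][120:220,240:360],(720,600),interpolation=cv2.INTER_CUBIC),'s15')
E
```

```text
pos [ 0.5646 -0.0111  0.1914] yaw -84.79 tiltvec [ 1.3e-03  8.0e-04 -1.0e+00] turn z total(deg) -0.09 F [ 0.3  0.7 -0.2] t 35.13 w 0.25
0 [-0.016  0.007 -0.018  0.001 -0.262  0.036]
large top 16414 slopeX deg 0.25 slopeY 0.3 z 176.38
med top 5508 slopeX deg -3.37 slopeY 0.65 z 165.26
rib [(-45, 87), (-44, 91), (-43, 99), (-42, 94), (-41, 86), (-40, 117), (-39, 71), (-38, 0), (-37, 0), (-36, 0), (-35, 0), (-34, 0), (-33, 0), (-32, 0), (-31, 0), (-30, 0), (-29, 6), (-28, 104), (-27, 106), (-26, 118), (-25, 122), (-24, 106), (-23, 122), (-22, 113), (-21, 118), (-20, 116), (-19, 129), (-18, 121), (-17, 126), (-16, 125), (-15, 122), (-14, 135), (-13, 128), (-12, 129), (-11, 135), (-10, 55), (-9, 137), (-8, 137), (-7, 140), (-6, 146), (-5, 133), (-4, 139), (-3, 147), (-2, 153), (-1, 137), (0, 161), (1, 139), (2, 169), (3, 138), (4, 173), (5, 141), (6, 173), (7, 167), (8, 109), (9, 3), (10, 7), (11, 4)]
large Xrange [-14.8  28.9] Y
   Y [-84.4  84.9]
med Xrange [-39.4 -16.3] Y
   Y [-74.4  75. ]
```

View pics/s15.png

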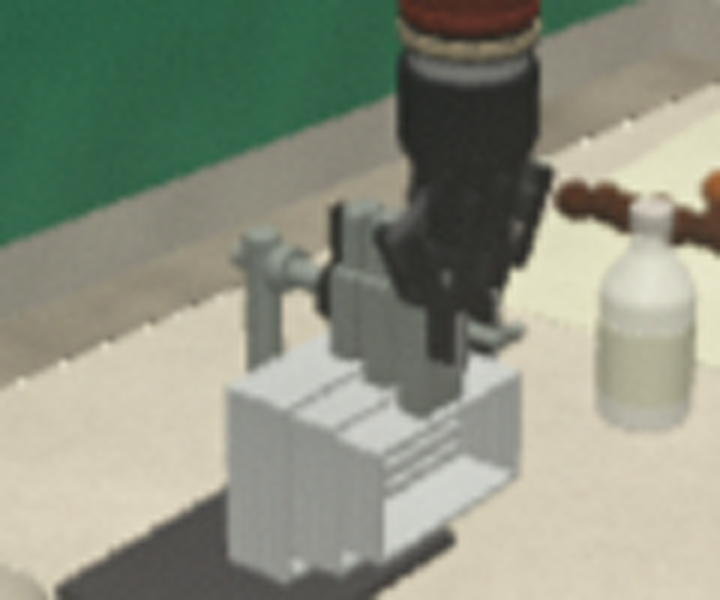

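Call:
carry_out(
  moves=[
    [[0,0,0,0,-0.05,0.03,-0.5],[0,0,0,0,-0.05,0,-0.5],[0,0,0,0,0,0,-0.5],[0,0,0,0,0,0,-0.5]],
  ],
)

```text
time: 35.57
tool_pos: [0.5677, -0.0107, 0.1892]
tool_rot: [-0.0, 0.738, -0.674, -0.001]
contact_force: [-0.2, 1.4, -0.1]
gripper_width: 0.252
```

Call:
carry_out(
  moves=[
    [[0,0,0,0,-0.025,0,-0.5],[0,0,0,0,-0.025,0,-0.5],[0,0,0,0,0,0,-0.5],[0,0,0,0,0,0,-0.5]],
  ],
)

```text
time: 35.9
tool_pos: [0.5688, -0.0106, 0.1891]
tool_rot: [0.001, 0.739, -0.674, -0.001]
contact_force: [-5.2, -0.9, 2.7]
gripper_width: 0.253
```

Call:
carry_out(
  moves=[
    [[0,0,0,0,-0.025,0,-0.5],[0,0,0,0,0,0,-0.5],[0,0,0,0,0,0,-0.5]],
  ],
)

```text
time: 36.15
tool_pos: [0.5693, -0.0105, 0.1892]
tool_rot: [0.001, 0.738, -0.674, -0.002]
contact_force: [-7.6, -0.3, 4.1]
gripper_width: 0.251
```

Call:
carry_out(
  moves=[
    [[0,0,0,0,-0.015,0,-0.5],[0,0,0,0,0,0,-0.5],[0,0,0,0,0,0,-0.5]],
  ],
)

```text
time: 36.4
tool_pos: [0.5695, -0.0105, 0.1893]
tool_rot: [0.002, 0.739, -0.674, -0.002]
contact_force: [-9.7, -0.8, 4.4]
gripper_width: 0.25
```

```bash
python3 - <<'E'
from h import *
plan(.575,-.0102,.19,-84.7,1)
P=None
geo('g9')
P=np.load('g9.npz')['P'];q=P.reshape(-1,3);q=q[np.isfinite(q[:,0])]
a=np.radians(5.3);ux=np.array([np.cos(a),np.sin(a)]);uy=np.array([-ux[1],ux[0]])
rel=q[:,:2]-np.array([.6356,-.0044]);X=rel@ux*1000;Y=rel@uy*1000;Z=q[:,2]*1000
k=(abs(Y)<4)&(Z>257)&(Z<268)
print([(x,int((k&(X>=x)&(X<x+1)).sum()),round(float(np.median(Z[k&(X>=x)&(X<x+1)])),1)) for x in range(-62,-10,2) if (k&(X>=x)&(X<x+1)).sum()])
E
```

```text
pos [ 0.5695 -0.0105  0.1893] yaw -84.79 tiltvec [-5.2e-03  6.0e-04 -1.0e+00] turn z total(deg) -0.09 F [-9.7 -0.8  4.4] t 36.4 w 0.25
0 [ 0.059  0.013 -0.018  0.005 -0.138 -0.018]
large top 16579 slopeX deg 0.68 slopeY 0.26 z 176.41
med top 5355 slopeX deg -2.72 slopeY 0.55 z 165.46
rib [(-45, 101), (-44, 87), (-43, 100), (-42, 103), (-41, 101), (-40, 95), (-39, 105), (-38, 107), (-37, 87), (-36, 100), (-35, 98), (-34, 117), (-33, 95), (-32, 37), (-31, 0), (-30, 1), (-29, 47), (-28, 114), (-27, 121), (-26, 108), (-25, 118), (-24, 110), (-23, 124), (-22, 118), (-21, 125), (-20, 108), (-19, 126), (-18, 126), (-17, 114), (-16, 129), (-15, 120), (-14, 133), (-13, 127), (-12, 131), (-11, 110), (-10, 92), (-9, 131), (-8, 134), (-7, 150), (-6, 131), (-5, 140), (-4, 144), (-3, 137), (-2, 153), (-1, 140), (0, 149), (1, 154), (2, 164), (3, 146), (4, 162), (5, 154), (6, 178), (7, 148), (8, 66), (9, 4), (10, 1), (11, 2)]
large Xrange [-14.4  29.1] Y
   Y [-84.4  85. ]
med Xrange [-38.9 -16.2] Y
   Y [-74.6  75.1]
[(-56, 154, 264.3), (-54, 6, 267.4), (-50, 72, 262.9), (-48, 95, 262.9), (-46, 89, 262.8), (-44, 87, 262.7), (-42, 103, 262.5), (-40, 95, 262.4), (-38, 107, 262.2), (-36, 101, 262.1), (-34, 120, 261.9), (-32, 60, 261.5), (-30, 1, 261.7), (-28, 114, 263.0), (-26, 108, 262.7), (-24, 112, 262.7), (-22, 118, 262.5), (-20, 109, 262.5), (-18, 126, 262.4), (-16, 129, 262.2), (-14, 133, 262.3), (-12, 132, 262.1)]
```

Holding about 10 N on the small.

Call:
carry_out(
  moves=[
    [[0,0,0,0,-0.015,0,-0.5],[0,0,0,0,0,0,-0.5],[0,0,0,0,0,0,-0.5],[0,0,0,0,0,0,-0.5],[0,0,0,0,0,0,-0.5],[0,0,0,0,0,0,-0.5],[0,0,0,0,0,0,-0.5],[0,0,0,0,0,0,-0.5]],
  ],
)

```text
time: 37.12
tool_pos: [0.5698, -0.0105, 0.1893]
tool_rot: [0.002, 0.739, -0.674, -0.002]
contact_force: [-10.5, -0.8, 5.3]
gripper_width: 0.253
```

Call:
carry_out(
  moves=[
    [[0,0,0,0,0.03,0,-0.5],[0,0,0,0,0.03,0,-0.5],[0,0,0,0,0.1,0,-0.5],[0,0,0,0,0.15,0,0],[0,0,0,0,0,0,0.1],[0,0,0,0,0,-0.3,0.1],[0,0,0,0,0,-0.5,0.1],[0,0,0,0,0,-0.5,0.1]],
  ],
)

```text
time: 37.78
tool_pos: [0.5591, -0.0114, 0.2417]
tool_rot: [0.0, 0.738, -0.674, -0.001]
contact_force: [0.2, 0.4, -0.2]
gripper_width: 0.547
```

```bash
python3 - <<'E'
from h import *
plan(.56,-.0115,.26,-84.7,1)
geo('g10')
P=np.load('g10.npz')['P'];q=P.reshape(-1,3);q=q[np.isfinite(q[:,0])]
a=np.radians(5.3);ux=np.array([np.cos(a),np.sin(a)]);uy=np.array([-ux[1],ux[0]])
rel=q[:,:2]-np.array([.6356,-.0044]);X=rel@ux*1000;Y=rel@uy*1000;Z=q[:,2]*1000
k=(abs(Y)<4)&(Z>257)&(Z<268)
print([(x,int((k&(X>=x)&(X<x+1)).sum())) for x in range(-62,-20)])
k=(abs(Z-157)<4)&(abs(Y)>25)&(abs(Y)<62)&(X>-75)&(X<-42);A=np.c_[X[k],Y[k],np.ones(k.sum())];s=np.linalg.lstsq(A,Z[k],rcond=None)[0];print('small slope',np.degrees(s[:2]),np.percentile(X[k],[.5,99.5]))
d=grab_frame('side');save(cv2.resize(d['frame'][120:220,240:360],(720,600),interpolation=cv2.INTER_CUBIC),'s16')
E
```

```text
pos [ 0.5591 -0.0114  0.2417] yaw -84.79 tiltvec [-0.0016  0.0013 -1.    ] turn z total(deg) -0.09 F [ 0.2  0.4 -0.2] t 37.78 w 0.547
0 [ 0.017  0.016 -0.019  0.004 -0.023 -0.457]
large top 9955 slopeX deg 0.4 slopeY 0.28 z 176.38
med top 3673 slopeX deg -2.97 slopeY 0.55 z 165.46
rib [(-45, 39), (-44, 42), (-43, 44), (-42, 43), (-41, 42), (-40, 43), (-39, 42), (-38, 44), (-37, 46), (-36, 44), (-35, 45), (-34, 41), (-33, 43), (-32, 45), (-31, 3), (-30, 0), (-29, 3), (-28, 46), (-27, 46), (-26, 43), (-25, 50), (-24, 48), (-23, 48), (-22, 43), (-21, 50), (-20, 46), (-19, 47), (-18, 53), (-17, 46), (-16, 52), (-15, 49), (-14, 51), (-13, 46), (-12, 52), (-11, 38), (-10, 20), (-9, 58), (-8, 39), (-7, 58), (-6, 40), (-5, 59), (-4, 60), (-3, 40), (-2, 59), (-1, 59), (0, 39), (1, 59), (2, 59), (3, 53), (4, 47), (5, 58), (6, 60), (7, 55), (8, 25), (9, 4), (10, 1), (11, 2)]
large Xrange [-14.7  28.9] Y
   Y [-84.4  84.9]
med Xrange [-39.  -15.6] Y
   Y [-74.6  74.9]
[(-62, 0), (-61, 0), (-60, 0), (-59, 0), (-58, 0), (-57, 0), (-56, 0), (-55, 0), (-54, 0), (-53, 0), (-52, 0), (-51, 0), (-50, 1), (-49, 37), (-48, 40), (-47, 38), (-46, 42), (-45, 39), (-44, 42), (-43, 44), (-42, 43), (-41, 42), (-40, 43), (-39, 43), (-38, 44), (-37, 46), (-36, 44), (-35, 46), (-34, 43), (-33, 44), (-32, 67), (-31, 4), (-30, 0), (-29, 3), (-28, 46), (-27, 46), (-26, 43), (-25, 50), (-24, 48), (-23, 48), (-22, 43), (-21, 50)]
small slope [-4.84584592  0.0310379 ] [-64.02435608 -42.38944337]
```

View pics/s16.png

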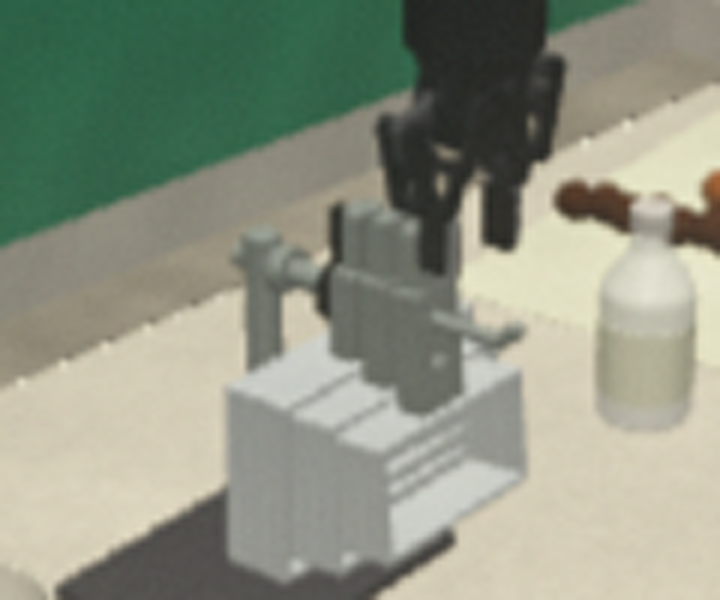

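Call:
carry_out(
  moves=[
    [[0,0,0,0,0.2,-0.3,0.1],[0,0,0,0,0.4,-0.6,0.1],[0,0,0,0,0.5,-0.6,0.1],[0,0,0,0,0.3,-0.5,0.1],[0,0,0,0,0,0,0.1],[0,0,0,0,0,0,0.1],[0,0,0,0,0,0,0.1],[0,0,0,0,0,0,0.1]],
  ],
)

```text
time: 38.55
tool_pos: [0.5034, -0.0165, 0.3191]
tool_rot: [0.001, 0.739, -0.674, -0.002]
contact_force: [0.5, -0.4, 0.4]
gripper_width: 0.549
```

```bash
python3 - <<'E'
from h import *
s=state();print(s['time'],s['tool_pos'],s['contact_force'])
d=grab_frame('side');save(d['frame'],'s17')
T=tw();d=grab_frame('wrist');save(d['frame'],'w17')
E
```

```text
38.55 [ 0.5034213  -0.01650821  0.31913698] [ 0.50135889 -0.39240911  0.41090785]
```

View pics/s17.png

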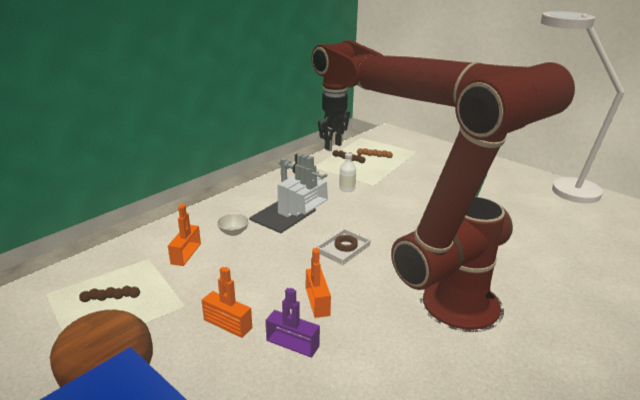

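View pics/w17.png

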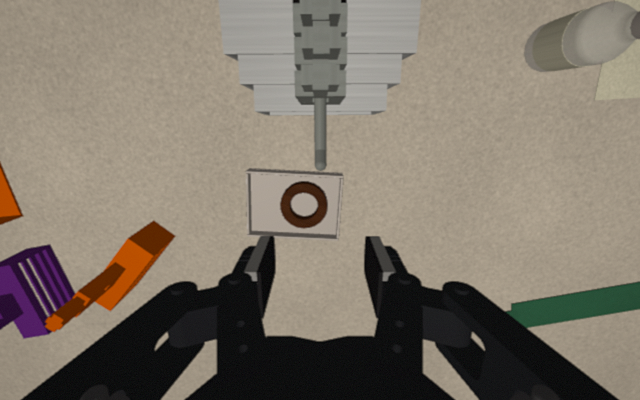

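All three hang nested on the bar, open sides towards the tip. The bystanders are where they were and the gripper is clear. Handing in.

```bash
python3 -c "
from h import *
print(ticket.job_done())"
```

```text
the job is handed in; nothing more can be done
None
```

I hung the large, medium and small baskets in that order, one inside the other with open sides towards the tip. However, the medium and small did not reach the stated 18 mm eye spacing. I handed the job in at about 38.6 s with the gripper clear of everything.

**Large:** it met the buffer with its eye at about x = 0.636. I pressed it at about 10 N for 0.6 s, and it sits level against the buffer.

**Medium and small:** these two checks disagree with the description:
- **Spacing:** each is pressed hard against the basket behind it, but the eyes ended about 21–22 mm apart. Each eye block came up against the front edge of the top plate of the basket behind, before the eye-block faces could meet squarely.
- **Tilt:** the medium ended tilted about 3° with its top rib touching the large's. The small ended tilted about 4–5° with about 2 mm left between the top ribs.
- **Extra handling:** pushing the medium by its tab only twisted it in the grip. I let go and pressed it low on the eye block at about 10.5 N for about 0.6 s, then did the same with the small.

**Other checks:** the highest force I saw in the readings was about 12 N. In the last pictures the baskets had not moved since release. The bottle, bowl, tray with coil and look-alikes were where they started.

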